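# Change over the plug holder on the work stand

### The arm

A 6-joint arm with a two-finger parallel gripper is mounted at the origin on the work surface. World frame = base frame: x ahead of the robot, y to its left, z up, the work surface at z = 0. Lengths are in m, angles in rad, forces in N, time in s.
With the tool pointing down it reaches from about 0.35 to 0.85 m from the base axis. Payload 8.1 kg.
Tool frame: the origin (TCP) lies at the very end of the fingers, on their centre line; the grasp point (between the pads) lies ctrl.hold_point_z behind it (ctrl.hold_point_z is the distance from the TCP to the grasp point, in m); z points along the fingers, y is the line along which they close (so a half turn about z gives the same grasp; the last joint's range is limited). The gripper opens to 85 mm and grips with 20 to 120 N. Pads are 22 mm wide; open, the fingers measure 114 mm over their backs; the gripper's body (76 mm by 85 mm) begins 54 mm behind the grasp point. The pads swing forward as they close: fully open they stand 13 mm farther back than shut.
Start: joints at [1.196, 0.13, 1.488, -0, 1.523, -0.085], TCP at [0.171, 0.575, 0.231] pointing down, gripper open.
Joint ranges: [-2.96, 2.96], [-0.89, 2.26], [0.02, 2.5], [-1.34, 4.48], [0, 2.73], [-2.66, 2.66]. Speed limits (rad/s): [2.39, 2.39, 2.79, 3.14, 3.14, 3.14].

### API

Orientations are given as a unit quaternion [w, x, y, z].
In Python, from rig import ctrl, camera, calibration gives the robot as it stands. The module is installed in compiled form; this text tells all that it offers.
- The arm moves only by the tool apply_moves, never from a script. Its argument "series" is a list of rows, each an object of numbers: "dx", "dy", "dz": the shift along the tool's x, y, z normalised to -1 to 1, where 1 is 100 mm; "wx", "wy", "wz": the turn, a rotation vector about the tool's x, y, z normalised to -1 to 1, where 1 is pi/2 rad; "fingers": the opening in per cent of the stroke, from 0 (shut) to 100 (fully open). In form: [{"dx": .., "dy": .., "dz": .., "wx": .., "wy": .., "wz": .., "fingers": ..}, ...]. A call has exactly 5 rows; each row shifts and turns the commanded pose from where the row before left it, along the tool's axes as they then stand; what a row does not reach is not made up. A row lasts 1/12 s, in which the tool goes at most 41.7 mm and 7.16 degrees, less where a joint would pass 70% of its speed; a pose out of reach is approached as far as the arm can. A call with a number of a shift or a turn outside -1 to 1 is refused whole. A call with a gripper value outside its range is refused whole. The fingers move at their own pace and stop on an object; "newtons" is the grip in N (left out, the last holds). Time passes only in rows, so rows that do not move let the fingers close, or fill a call up. It gives the time, the measured TCP pose, the force, the opening and the grip force at its end, in the units of the state.
- ctrl.get_state(): the state, without advancing time (a new reading comes with each control period).
- camera(name): name is "scene" or "top" or "wrist"; returns the picture (480x640x3 uint8, red, green, blue); there is no depth.
- calibration(name): a dict with "K" (3x3 intrinsics, pixels), "extrinsics" (4x4, takes a point from camera to world coordinates). Camera axes: x right, y down, z forward; pixel columns grow to the right and rows downward; lengths in m; the calibration is good to about 2 mm. A picture is of the moment at which its call begins: read the wrist's pose just before it. calibration takes no time and is no camera call; for the wrist camera it gives the pose at the moment of the call.
- ctrl.sign_off(): hands the job in; it is judged then, once.
The state is a dict: "time_s": time; "qpos": joint angles; "qvel": joint speeds; "effort": joint torques, N m; "eef_pos": TCP position; "eef_rot": TCP orientation; "ft_force": force on the tool from outside, world axes, zero at the start; "moment": the same for the moment, N m; "grip_width": opening from 0.0 (shut) to 1.0 (fully open); "finger_force": force on a finger pad.
Only numpy, scipy, OpenCV 4.12 (cv2) and the standard library are available. Lean on these libraries where they do the work, as an engineer would, in place of code of your own. Each camera call takes 0.05 s, during which the arm holds its last target. There are 200 camera calls.

### The job

Change the work stand over from the square plug holder to the round one, which is kept at the back of the storage bay behind the spray can and the jar. First clear the can and the jar out onto the side mat, then put the square holder away squarely on the empty pad at the back of the bay, then set the round holder in the middle of the stand's ring. Only then stand the can and the jar back in the bay, each squarely on the front pad it came from; keep everything upright throughout.

Things in the scene. Friction and masses are not known exactly. Their poses are not given: they have to be found in the camera images.
- can_centre (a point): Spray can, white with a grey band: round body 56 mm across and 95 mm high, above it a black cap 36 mm across and 30 mm high; 125 mm tall in all, about 0.3 kg. Stands at first on pad_can in the bay. The point is on its axis, half-way up (62.5 mm above its foot, 32.5 mm below the top of the wide body); z up.
- jar_centre (a point): White plastic screw jar with a flat grey lid, round, 60 mm across and 100 mm tall (lid also 60 mm across), about 0.3 kg. Stands at first on pad_jar in the bay. The point is on its axis, half-way up (50 mm above its foot); z up.
- round_centre (a point): The round plug holder: bare aluminium, round foot 44 mm across and 12 mm high, on it a round post 34 mm across and 44 mm high with a dark round bore in its top; 56 mm tall in all, about 0.2 kg. At first on a back pad of the bay, about 10 mm clear of the can or jar before it. The point is on its axis, half-way up (28 mm above its foot); z up.
- square_centre (a point): The square plug holder: bare aluminium, round foot 44 mm across and 12 mm high, on it a square post 30 by 30 mm and 44 mm high with a dark slot in its top; 56 mm tall in all, about 0.2 kg. Stands at first in the work stand's ring. The point is on its axis, half-way up (28 mm above its foot); x and y square to the post's faces, z up.
- pad_can: Front pad of the spray can: thin black rubber disc, 62 mm across, 3 mm thick, with a 30 mm wide tab to the front, fixed on the bay's board at its open side (the robot's side). Origin at the centre of the disc's underside, top at z = 3 mm; axes as the bay's. Which front pad is to the left changes from start to start; the two are 110 mm apart.
- pad_jar: Front pad of the jar: thin black rubber disc, 66 mm across, 3 mm thick, with a 30 mm wide tab to the front, fixed beside pad_can. Origin at the centre of the disc's underside; top at z = 3 mm.
- pad_square: The empty pad at the back of the bay, where the square holder is kept: thin black rubber disc, 52 mm across, 3 mm thick. Origin at the centre of its underside, top at z = 3 mm. The other back pad, alike and 104 mm along the row, carries the round holder at first.
- bay: Storage bay, fixed: grey board 165 mm (x) by 256 mm (y), 6 mm thick, with a plywood lip 40 mm high at the back, cheeks 30 mm high at both ends, open front. Origin on the board's underside midway between the ends; x to the back, y along the rows of pads. Front pads lie 36 mm before the origin at y +-55 mm, back pads 26 mm behind it at y +-52 mm, the lip's face at x 69 mm, the cheeks' at y +-120 mm.
- stand: The work stand: fixed dark steel block 130 by 120 mm, 22 mm high, with a low aluminium ring on its middle (inner diameter 68 mm, outer 80 mm, rim 6 mm high) into which a holder's foot goes loosely. Origin at the centre of its underside; the floor inside the ring is at z = 22 mm of its frame. It may lie to the left or to the right of the bay.
- side_mat: The side mat: fixed cork mat 220 mm (its x) by 140 mm (its y), 4 mm thick, empty at first; on the opposite side of the bay from the work stand. Origin at the centre of its underside; top at z = 4 mm.

How it is judged:
On the way, in this order (a step that is already met when the one before it is completed fails the run):
1. the can and the jar both stand upright and released on the side mat (x of can_centre in the frame of side_mat between -0.105 and 0.105 m and y of can_centre in the frame of side_mat between -0.065 and 0.065 m and z of can_centre in the frame of side_mat below 0.0705 m and angle between each of can_centre, jar_centre's own z axis and vertical below 0.1 rad and x of jar_centre in the frame of side_mat between -0.105 and 0.105 m and y of jar_centre in the frame of side_mat between -0.065 and 0.065 m and z of jar_centre in the frame of side_mat below 0.058 m and linear speed of each of can, jar below 0.03 m/s and contact force between the fingers and can below 0.1 N and contact force between the fingers and jar below 0.1 N), for 0.2 s.
2. with both still on the mat, the square holder stands released on its empty back pad (x of can_centre in the frame of side_mat between -0.105 and 0.105 m and y of can_centre in the frame of side_mat between -0.065 and 0.065 m and z of can_centre in the frame of side_mat below 0.0705 m and angle between each of can_centre, jar_centre, square_centre's own z axis and vertical below 0.1 rad and x of jar_centre in the frame of side_mat between -0.105 and 0.105 m and y of jar_centre in the frame of side_mat between -0.065 and 0.065 m and z of jar_centre in the frame of side_mat below 0.058 m and horizontal distance between square_centre and pad_square below 0.013 m and z of square_centre in the frame of pad_square between 0.027 and 0.035 m and linear speed of holder_square below 0.03 m/s and contact force between the fingers and holder_square below 0.1 N), for 0.2 s.
3. with both still on the mat, the round holder stands released in the stand's ring (x of can_centre in the frame of side_mat between -0.105 and 0.105 m and y of can_centre in the frame of side_mat between -0.065 and 0.065 m and z of can_centre in the frame of side_mat below 0.0705 m and angle between each of can_centre, jar_centre, square_centre, round_centre's own z axis and vertical below 0.1 rad and x of jar_centre in the frame of side_mat between -0.105 and 0.105 m and y of jar_centre in the frame of side_mat between -0.065 and 0.065 m and z of jar_centre in the frame of side_mat below 0.058 m and horizontal distance between square_centre and pad_square below 0.013 m and z of square_centre in the frame of pad_square between 0.027 and 0.035 m and horizontal distance between round_centre and stand below 0.013 m and z of round_centre in the frame of stand between 0.046 and 0.054 m and linear speed of holder_round below 0.03 m/s and contact force between the fingers and holder_round below 0.1 N), for 0.2 s.
At the end, for the whole second after the job is handed in: The square holder stands on its back pad, the round holder inside the stand's ring, and the can and the jar each on its own front pad: each within 13 mm of the centre, down on its support (4 mm), upright within 0.1 rad, released and at rest (horizontal distance between square_centre and pad_square below 0.013 m and z of square_centre in the frame of pad_square between 0.027 and 0.035 m and angle between each of square_centre, round_centre, can_centre, jar_centre's own z axis and vertical below 0.1 rad and horizontal distance between round_centre and stand below 0.013 m and z of round_centre in the frame of stand between 0.046 and 0.054 m and horizontal distance between can_centre and pad_can below 0.013 m and z of can_centre in the frame of pad_can between 0.0615 and 0.0695 m and horizontal distance between jar_centre and pad_jar below 0.013 m and z of jar_centre in the frame of pad_jar between 0.049 and 0.057 m and linear speed of each of can, jar, holder_round, holder_square below 0.02 m/s and angular speed of each of can, jar, holder_round, holder_square below 0.2 rad/s); the robot touches nothing.
It fails at once if the can, the jar or a holder is tipped over (tilted by more than 0.6 rad) (angle between any of can_centre, jar_centre, round_centre, square_centre's own z axis and vertical above 0.6 rad).
It also fails if it takes over 136 s, if anything falls off the work surface, if the arm or the gripper's body presses on something with over 40 N, if the wrist force passes 120 N, or if a joint passes its speed limit or range.

## Working session

There is one attempt and no reset: what is moved stays moved. The work goes in short steps, Python scripts to look and compute and a tool call to move; the robot and the scene stay as the last step left them, time stands still between calls to the robot, and variables do not carry over. Pictures are saved under pics/ and viewed, at most 14 in all, crops included, and the job is handed in when it is done.

Besides the shell and the picture viewer there is one more tool, called as a command line: name --argument value ..., lists and objects as JSON in quotes. apply_moves: Moves the arm, as the interface text tells. Scaled input: -1 to 1 covers 100 mm each way for a shift and pi/2 rad each way for a turn. Its arguments: {"type":"object","properties":{"series":{"type":"array","items":{"type":"object","properties":{"dx":{"type":"number","minimum":-1,"maximum":1},"dy":{"type":"number","minimum":-1,"maximum":1},"dz":{"type":"number","minimum":-1,"maximum":1},"wx":{"type":"number","minimum":-1,"maximum":1},"wy":{"type":"number","minimum":-1,"maximum":1},"wz":{"type":"number","minimum":-1,"maximum":1},"fingers":{"type":"number"}}}},"newtons":{"type":"number"}},"required":["series"]}

```bash
mkdir -p pics; ls; python3 - <<'E'
from rig import ctrl,camera,calibration
import cv2
s=ctrl.get_state();print(s, ctrl.hold_point_z)
for n in("top","scene","wrist"):
    c=calibration(n);print(n,c["K"].round(1).tolist(),c["extrinsics"].round(4).tolist())
    cv2.imwrite(f"pics/{n}0.png",camera(n)[:,:,::-1])
E
```

```text
pics
{'time_s': 0.0, 'qpos': array([ 1.19562472e+00,  1.31143711e-01,  1.48929823e+00, -1.11448101e-05,
        1.52301581e+00, -8.54166758e-02]), 'qvel': array([ 0.00138957, -0.00095322, -0.00011398, -0.00158796,  0.00080326,
        0.00088323]), 'effort': array([-1.12424110e-03, -5.69388592e+01, -5.00563502e+01, -3.72679497e-04,
        1.46585639e-02, -3.54237429e-06]), 'eef_pos': array([0.17121568, 0.57446552, 0.23024446]), 'eef_rot': array([-2.07449152e-04,  1.44370849e-01,  9.89523213e-01, -9.09202612e-04]), 'ft_force': array([ 0.14698472,  0.21514306, -0.28628234]), 'moment': array([ 0.05337804,  0.02040155, -0.03730476]), 'finger_force': 0.0, 'grip_width': 0.9995235038780781} 0.0187
top [[540.9, 0.0, 316.3], [0.0, 540.9, 242.3], [0.0, 0.0, 1.0]] [[0.0062, -0.9832, 0.1823, 0.3665], [-0.9999, -0.008, -0.0091, 0.0227], [0.0104, -0.1823, -0.9832, 0.995], [0.0, 0.0, 0.0, 1.0]]
scene [[439.8, 0.0, 319.7], [0.0, 439.8, 244.3], [0.0, 0.0, 1.0]] [[-0.2177, 0.6174, -0.7559, 1.1318], [0.9758, 0.1206, -0.1825, 0.1366], [-0.0215, -0.7773, -0.6287, 0.5705], [0.0, 0.0, 0.0, 1.0]]
wrist [[332.7, 0.0, 317.9], [0.0, 332.7, 237.1], [0.0, 0.0, 1.0]] [[0.2851, 0.9257, 0.2486, 0.1097], [0.9585, -0.2749, -0.0753, 0.5938], [-0.0014, 0.2598, -0.9657, 0.3732], [0.0, 0.0, 0.0, 1.0]]
```

View pics/top0.png

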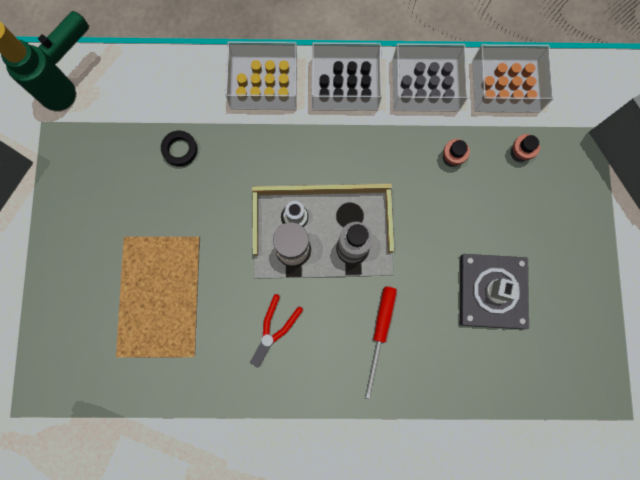

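View pics/scene0.png

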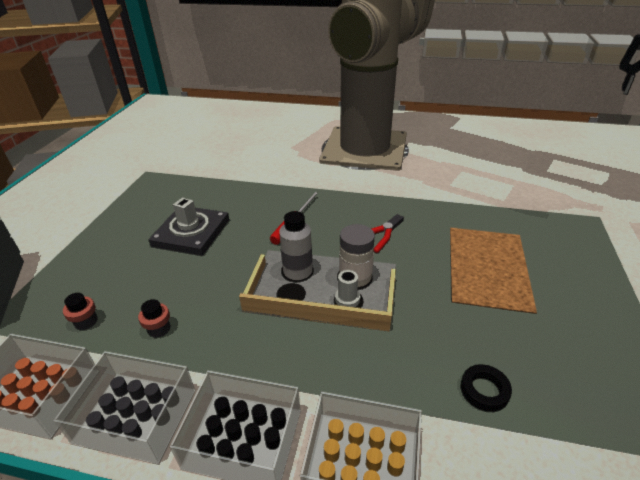

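Top view: jar lid at (291,232) and can cap at (357,235) are in front. The round holder (294,210) is behind the jar, and the empty pad is at (350,214) behind the can. The stand is at (495,291) on the −y side and the cork mat at (160,297) on the +y side. The scene view confirms this.

```bash
cat > h.py <<'E'
import numpy as np, cv2
from rig import ctrl,camera,calibration
def ray(c,u,v,z):
    K=c["K"];E=c["extrinsics"];d=E[:3,:3]@np.linalg.solve(K,[u,v,1.]);o=E[:3,3]
    return (o+d*(z-o[2])/d[2])[:2]
def comps(mask,amin=30):
    n,l,s,ce=cv2.connectedComponentsWithStats(mask.astype(np.uint8))
    return [(i,s[i],ce[i]) for i in range(1,n) if s[i][4]>=amin],l
def yaw(q):  # tool y axis heading
    w,x,y,z=q; return np.degrees(np.arctan2(1-2*(x*x+z*z),2*(x*y-w*z)))
E
python3 - <<'E'
from h import *
im=cv2.imread("pics/top0.png");c=calibration("top");hsv=cv2.cvtColor(im,cv2.COLOR_BGR2HSV);g=im.max(2)
# mat
m=cv2.inRange(hsv,(8,100,90),(22,255,255));m[:220]=0;m[370:]=0;m[:,230:]=0
r=cv2.minAreaRect(cv2.findNonZero(cv2.morphologyEx(m,cv2.MORPH_OPEN,np.ones((3,3)))))
b=cv2.boxPoints(r);p=np.array([ray(c,*q,.004) for q in b]);print("mat",p.mean(0).round(4),p.round(3).tolist())
# stand block
m=((hsv[...,2]<75)).astype(np.uint8);m[:245]=0;m[345:]=0;m[:,:440]=0;m[:,545:]=0
b=cv2.boxPoints(cv2.minAreaRect(cv2.findNonZero(m)));p=np.array([ray(c,*q,.022) for q in b]);print("stand",p.mean(0).round(4),p.round(3).tolist())
# dark blobs in bay
d=(g<45);d[:180]=0;d[290:]=0;d[:,:240]=0;d[:,410:]=0
for i,s,ce in comps(d)[0]: print("dark",s.tolist(),ce.round(1),[ray(c,*ce,z).round(3).tolist() for z in(.009,.134)])
for n,u,v in(("bl",254,278),("br",395,276)):print(n,ray(c,u,v,.006))
cv2.imwrite("pics/crop0.png",np.hstack([cv2.resize(im[175:285,240:405],None,fx=3,fy=3,interpolation=2),cv2.resize(im[245:340,450:540],(300,330),interpolation=2)]))
E
```

```text
mat [0.4497 0.3028] [[0.341, 0.37], [0.563, 0.377], [0.558, 0.232], [0.336, 0.231]]
stand [ 0.4591 -0.3041] [[0.395, -0.24], [0.526, -0.249], [0.523, -0.37], [0.392, -0.358]]
dark [337, 203, 26, 23, 419] [348.9 213.6] [[0.605, -0.047], [0.574, -0.038]]
dark [290, 205, 9, 9, 44] [294.1 209.2] [[0.612, 0.056], [0.581, 0.051]]
dark [349, 225, 16, 8, 51] [356.5 228.1] [[0.577, -0.061], [0.55, -0.051]]
dark [347, 233, 18, 14, 58] [353.2 241.8] [[0.551, -0.055], [0.528, -0.045]]
dark [285, 251, 25, 26, 185] [294.4 268.7] [[0.5, 0.053], [0.483, 0.05]]
dark [339, 254, 28, 20, 204] [353.1 266.2] [[0.505, -0.055], [0.488, -0.045]]
bl [0.48237449 0.12745136]
br [ 0.48800511 -0.13175684]
```

View pics/crop0.png

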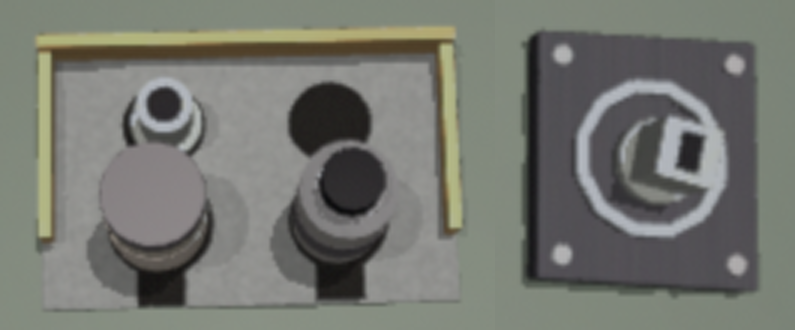

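The crop gives finer centres: can cap (357.3,235.3), jar lid (291,240), round bore (294.3,209), ring (496.8,290.5), empty pad about (350,215.5).

```bash
python3 - <<'E'
from h import *
c=calibration("top")
for n,u,v,z in(("can",357.3,235.3,.134),("jar",291,240,.109),("round",294.3,209,.065),("pad",350,215.5,.009),("stand",496.8,290.5,.028),("lipL",252.5,188.5,.046),("lipR",391.5,186,.046)):print(n,ray(c,u,v,z).round(4))
print(yaw(ctrl.get_state()["eef_rot"]))
E
```

```text
can [ 0.5383 -0.0518]
jar [0.5344 0.0567]
round [0.5985 0.0534]
pad [ 0.6009 -0.0492]
stand [ 0.4605 -0.3108]
lipL [0.6409 0.1304]
lipR [ 0.648  -0.1225]
73.39468596601714
```

apply_moves --series '[{"wz": -0.067},{"wz": -0.067},{"wz": -0.068},{"dx": -0.205,"dy": -0.311,"fingers": 100},{"dx": -0.205,"dy": -0.311}]' --newtons 40

```text
invalid input
```

apply_moves --series '[{"dx": 0,"dy": 0,"dz": 0,"wx": 0,"wy": 0,"wz": -0.067,"fingers": 100},{"dx": 0,"dy": 0,"dz": 0,"wx": 0,"wy": 0,"wz": -0.067,"fingers": 100},{"dx": 0,"dy": 0,"dz": 0,"wx": 0,"wy": 0,"wz": -0.068,"fingers": 100},{"dx": -0.205,"dy": -0.311,"dz": 0,"wx": 0,"wy": 0,"wz": 0,"fingers": 100},{"dx": -0.205,"dy": -0.311,"dz": 0,"wx": 0,"wy": 0,"wz": 0,"fingers": 100}]' --newtons 40

```text
time_s: 0.57
eef_pos: [0.2134, 0.5137, 0.2303]
eef_rot: [-0.0, -0.016, 1.0, -0.001]
ft_force: [1.1, -0.3, 1.7]
grip_width: 1.0
finger_force: 0.0
```

apply_moves --series '[{"dx": -0.205,"dy": -0.311,"dz": 0,"wx": 0,"wy": 0,"wz": 0,"fingers": 100},{"dx": -0.205,"dy": -0.311,"dz": 0,"wx": 0,"wy": 0,"wz": 0,"fingers": 100},{"dx": -0.205,"dy": -0.311,"dz": 0,"wx": 0,"wy": 0,"wz": 0,"fingers": 100},{"dx": -0.205,"dy": -0.311,"dz": 0,"wx": 0,"wy": 0,"wz": 0,"fingers": 100},{"dx": -0.205,"dy": -0.311,"dz": 0,"wx": 0,"wy": 0,"wz": 0,"fingers": 100}]'

```text
time_s: 0.98
eef_pos: [0.3213, 0.3597, 0.2311]
eef_rot: [-0.0, -0.014, 1.0, -0.0]
ft_force: [1.5, -0.5, -0.4]
grip_width: 1.0
finger_force: 0.0
```

apply_moves --series '[{"dx": -0.205,"dy": -0.311,"dz": 0,"wx": 0,"wy": 0,"wz": 0,"fingers": 100},{"dx": -0.205,"dy": -0.311,"dz": 0,"wx": 0,"wy": 0,"wz": 0,"fingers": 100},{"dx": -0.205,"dy": -0.311,"dz": 0,"wx": 0,"wy": 0,"wz": 0,"fingers": 100},{"dx": -0.205,"dy": -0.311,"dz": 0,"wx": 0,"wy": 0,"wz": 0,"fingers": 100},{"dx": -0.205,"dy": -0.311,"dz": 0,"wx": 0,"wy": 0,"wz": 0,"fingers": 100}]'

```text
time_s: 1.4
eef_pos: [0.4282, 0.207, 0.2312]
eef_rot: [0.0, -0.014, 1.0, 0.0]
ft_force: [-0.1, -0.2, 0.5]
grip_width: 1.001
finger_force: 0.0
```

apply_moves --series '[{"dx": -0.205,"dy": -0.311,"dz": 0,"wx": 0,"wy": 0,"wz": 0,"fingers": 100},{"dx": -0.205,"dy": -0.311,"dz": 0,"wx": 0,"wy": 0,"wz": 0,"fingers": 100},{"dx": -0.205,"dy": -0.311,"dz": 0,"wx": 0,"wy": 0,"wz": 0,"fingers": 100},{"dx": -0.205,"dy": -0.311,"dz": 0,"wx": 0,"wy": 0,"wz": 0,"fingers": 100},{"dx": 0,"dy": 0,"dz": 0,"wx": 0,"wy": 0,"wz": 0,"fingers": 100}]'

```text
time_s: 1.82
eef_pos: [0.5154, 0.0813, 0.2308]
eef_rot: [0.0, -0.011, 1.0, -0.001]
ft_force: [-0.5, 0.1, -0.2]
grip_width: 0.998
finger_force: 0.0
```

```bash
python3 - <<'E'
from h import *
s=ctrl.get_state();print(s["eef_pos"],yaw(s["eef_rot"]))
c=calibration("wrist");im=camera("wrist")[:,:,::-1];cv2.imwrite("pics/w1.png",im);np.savez("w1.npz",K=c["K"],extrinsics=c["extrinsics"])
E
```

```text
[0.51542298 0.08127401 0.23084704] 91.3098154834917
```

View pics/w1.png

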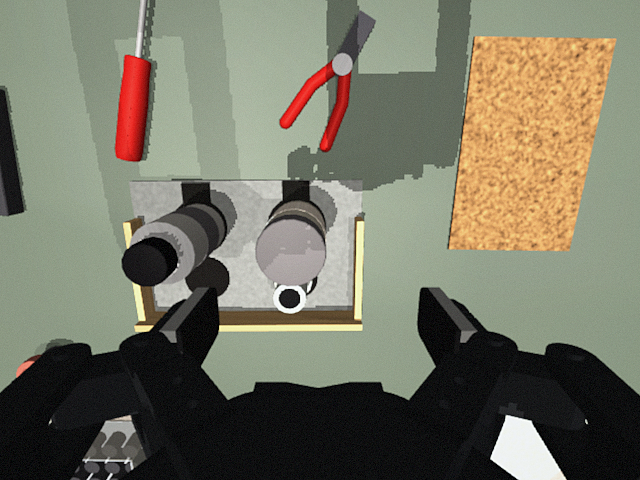

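The wrist view has +y to the right and the robot's side at the top. It shows the jar lid at (291,250), can cap at (150,260), round bore at (290,298), empty pad near (208,278) and the mat on the right.

```bash
python3 - <<'E'
from h import *
c=np.load("w1.npz")
for n,u,v,z in(("can",150,260,.134),("jar",291,250,.109),("round",290,298,.065),("pad",208,278,.009),("bfl",131,181,.006),("bfr",363,181,.006),("m1",476,38,.004),("m2",616,39,.004),("m3",570,251,.004),("m4",449,248,.004)):print(n,ray(c,u,v,z).round(4))
E
```

```text
can [ 0.5369 -0.0459]
jar [0.5342 0.0594]
round [0.5988 0.055 ]
pad [ 0.6024 -0.046 ]
bfl [ 0.4916 -0.1243]
bfr [0.4856 0.1298]
m1 [0.343  0.2336]
m2 [0.3407 0.3722]
m3 [0.5605 0.3752]
m4 [0.5603 0.2343]
```

apply_moves --series '[{"dx": -0.183,"dy": -0.238,"dz": 0,"wx": 0,"wy": 0,"wz": 0,"fingers": 100},{"dx": 0,"dy": 0,"dz": 0.4,"wx": 0,"wy": 0,"wz": 0,"fingers": 100},{"dx": 0,"dy": 0,"dz": 0.4,"wx": 0,"wy": 0,"wz": 0,"fingers": 100},{"dx": 0,"dy": 0,"dz": 0.2,"wx": 0,"wy": 0,"wz": 0,"fingers": 100},{"dx": 0,"dy": 0,"dz": 0,"wx": 0,"wy": 0,"wz": 0,"fingers": 100}]'

```text
time_s: 2.28
eef_pos: [0.5271, 0.064, 0.1249]
eef_rot: [-0.005, -0.014, 1.0, 0.0]
ft_force: [-1.9, 0.6, -0.9]
grip_width: 1.002
finger_force: 0.0
```

apply_moves --series '[{"dx": 0,"dy": 0,"dz": 0.3,"wx": 0,"wy": 0,"wz": 0,"fingers": 100},{"dx": 0,"dy": 0,"dz": 0.3,"wx": 0,"wy": 0,"wz": 0,"fingers": 100},{"dx": 0,"dy": 0,"dz": 0.15,"wx": 0,"wy": 0,"wz": 0,"fingers": 100},{"dx": 0,"dy": 0,"dz": 0,"wx": 0,"wy": 0,"wz": 0,"fingers": 0},{"dx": 0,"dy": 0,"dz": 0,"wx": 0,"wy": 0,"wz": 0,"fingers": 0}]'

```text
time_s: 2.7
eef_pos: [0.5321, 0.0636, 0.0574]
eef_rot: [-0.0, -0.014, 1.0, -0.0]
ft_force: [-0.1, -4.0, 2.7]
grip_width: 0.742
finger_force: 1.7
```

apply_moves --series '[{"dx": 0,"dy": 0,"dz": 0,"wx": 0,"wy": 0,"wz": 0,"fingers": 0},{"dx": 0,"dy": 0,"dz": 0,"wx": 0,"wy": 0,"wz": 0,"fingers": 0},{"dx": 0,"dy": 0,"dz": 0,"wx": 0,"wy": 0,"wz": 0,"fingers": 0},{"dx": 0,"dy": 0,"dz": 0,"wx": 0,"wy": 0,"wz": 0,"fingers": 0},{"dx": 0,"dy": 0,"dz": 0,"wx": 0,"wy": 0,"wz": 0,"fingers": 0}]'

```text
time_s: 3.12
eef_pos: [0.5334, 0.0636, 0.0583]
eef_rot: [0.002, -0.014, 1.0, 0.0]
ft_force: [-1.7, 0.1, 6.8]
grip_width: 0.694
finger_force: 44.6
```

apply_moves --series '[{"dx": 0,"dy": 0,"dz": -0.2,"wx": 0,"wy": 0,"wz": 0,"fingers": 0},{"dx": 0,"dy": 0,"dz": -0.2,"wx": 0,"wy": 0,"wz": 0,"fingers": 0},{"dx": 0,"dy": 0,"dz": -0.2,"wx": 0,"wy": 0,"wz": 0,"fingers": 0},{"dx": 0,"dy": 0.15,"dz": 0,"wx": 0,"wy": 0,"wz": 0,"fingers": 0},{"dx": 0,"dy": 0.25,"dz": 0,"wx": 0,"wy": 0,"wz": 0,"fingers": 0}]'

```text
time_s: 3.53
eef_pos: [0.5323, 0.1021, 0.1184]
eef_rot: [0.002, -0.012, 1.0, -0.0]
ft_force: [0.2, 0.4, -4.7]
grip_width: 0.692
finger_force: 45.1
```

apply_moves --series '[{"dx": 0.043,"dy": 0.35,"dz": 0,"wx": 0,"wy": 0,"wz": 0,"fingers": 0},{"dx": 0.043,"dy": 0.35,"dz": 0,"wx": 0,"wy": 0,"wz": 0,"fingers": 0},{"dx": 0.043,"dy": 0.35,"dz": 0,"wx": 0,"wy": 0,"wz": 0,"fingers": 0},{"dx": 0.043,"dy": 0.35,"dz": 0,"wx": 0,"wy": 0,"wz": 0,"fingers": 0},{"dx": 0.043,"dy": 0.3,"dz": 0,"wx": 0,"wy": 0,"wz": 0,"fingers": 0}]'

```text
time_s: 3.95
eef_pos: [0.5038, 0.2748, 0.1163]
eef_rot: [-0.0, -0.014, 1.0, 0.0]
ft_force: [1.4, -0.1, -4.0]
grip_width: 0.691
finger_force: 45.1
```

apply_moves --series '[{"dx": 0,"dy": 0.2,"dz": 0,"wx": 0,"wy": 0,"wz": 0,"fingers": 0},{"dx": 0,"dy": 0.1,"dz": 0,"wx": 0,"wy": 0,"wz": 0,"fingers": 0},{"dx": 0,"dy": 0,"dz": 0,"wx": 0,"wy": 0,"wz": 0,"fingers": 0},{"dx": 0,"dy": 0,"dz": 0,"wx": 0,"wy": 0,"wz": 0,"fingers": 0},{"dx": 0,"dy": 0,"dz": 0,"wx": 0,"wy": 0,"wz": 0,"fingers": 0}]'

```text
time_s: 4.37
eef_pos: [0.5039, 0.3015, 0.116]
eef_rot: [-0.0, -0.013, 1.0, -0.0]
ft_force: [0.4, -0.2, -3.6]
grip_width: 0.696
finger_force: 45.1
```

apply_moves --series '[{"dx": 0,"dy": 0,"dz": 0.2,"wx": 0,"wy": 0,"wz": 0,"fingers": 0},{"dx": 0,"dy": 0,"dz": 0.2,"wx": 0,"wy": 0,"wz": 0,"fingers": 0},{"dx": 0,"dy": 0,"dz": 0.15,"wx": 0,"wy": 0,"wz": 0,"fingers": 0},{"dx": 0,"dy": 0,"dz": 0.07,"wx": 0,"wy": 0,"wz": 0,"fingers": 0},{"dx": 0,"dy": 0,"dz": 0,"wx": 0,"wy": 0,"wz": 0,"fingers": 0}]'

```text
time_s: 4.78
eef_pos: [0.5039, 0.3008, 0.0539]
eef_rot: [-0.001, -0.013, 1.0, -0.001]
ft_force: [0.4, 0.3, -3.0]
grip_width: 0.698
finger_force: 44.9
```

apply_moves --series '[{"dx": 0,"dy": 0,"dz": 0,"wx": 0,"wy": 0,"wz": 0,"fingers": 0},{"dx": 0,"dy": 0,"dz": 0,"wx": 0,"wy": 0,"wz": 0,"fingers": 0},{"dx": 0,"dy": 0,"dz": 0,"wx": 0,"wy": 0,"wz": 0,"fingers": 0},{"dx": 0,"dy": 0,"dz": 0,"wx": 0,"wy": 0,"wz": 0,"fingers": 0},{"dx": 0,"dy": 0,"dz": 0,"wx": 0,"wy": 0,"wz": 0,"fingers": 0}]'

```text
time_s: 5.2
eef_pos: [0.504, 0.3026, 0.0545]
eef_rot: [0.0, -0.014, 1.0, 0.0]
ft_force: [-0.0, -0.2, -4.1]
grip_width: 0.694
finger_force: 44.9
```

apply_moves --series '[{"dx": 0,"dy": 0,"dz": 0.01,"wx": 0,"wy": 0,"wz": 0,"fingers": 0},{"dx": 0,"dy": 0,"dz": 0.01,"wx": 0,"wy": 0,"wz": 0,"fingers": 0},{"dx": 0,"dy": 0,"dz": 0,"wx": 0,"wy": 0,"wz": 0,"fingers": 0},{"dx": 0,"dy": 0,"dz": 0,"wx": 0,"wy": 0,"wz": 0,"fingers": 0},{"dx": 0,"dy": 0,"dz": 0,"wx": 0,"wy": 0,"wz": 0,"fingers": 0}]'

```text
time_s: 5.62
eef_pos: [0.5042, 0.3028, 0.0528]
eef_rot: [0.0, -0.014, 1.0, 0.0]
ft_force: [-0.8, -1.6, 1.6]
grip_width: 0.693
finger_force: 45.2
```

apply_moves --series '[{"dx": 0,"dy": 0,"dz": 0,"wx": 0,"wy": 0,"wz": 0,"fingers": 100},{"dx": 0,"dy": 0,"dz": 0,"wx": 0,"wy": 0,"wz": 0,"fingers": 100},{"dx": 0,"dy": 0,"dz": 0,"wx": 0,"wy": 0,"wz": 0,"fingers": 100},{"dx": 0,"dy": 0,"dz": -0.2,"wx": 0,"wy": 0,"wz": 0,"fingers": 100},{"dx": 0,"dy": 0,"dz": -0.4,"wx": 0,"wy": 0,"wz": 0,"fingers": 100}]'

```text
time_s: 6.03
eef_pos: [0.4998, 0.3007, 0.1067]
eef_rot: [-0.005, -0.014, 1.0, -0.002]
ft_force: [0.8, 0.8, -1.5]
grip_width: 0.999
finger_force: 0.0
```

apply_moves --series '[{"dx": 0,"dy": 0,"dz": -0.4,"wx": 0,"wy": 0,"wz": 0,"fingers": 100},{"dx": 0,"dy": 0,"dz": -0.4,"wx": 0,"wy": 0,"wz": 0,"fingers": 100},{"dx": -0.024,"dy": -0.35,"dz": 0,"wx": 0,"wy": 0,"wz": 0,"fingers": 100},{"dx": -0.024,"dy": -0.35,"dz": 0,"wx": 0,"wy": 0,"wz": 0,"fingers": 100},{"dx": -0.024,"dy": -0.35,"dz": 0,"wx": 0,"wy": 0,"wz": 0,"fingers": 100}]'

```text
time_s: 6.45
eef_pos: [0.5145, 0.1975, 0.1937]
eef_rot: [0.001, -0.015, 1.0, 0.0]
ft_force: [0.9, -0.1, -0.4]
grip_width: 1.001
finger_force: 0.0
```

apply_moves --series '[{"dx": -0.024,"dy": -0.35,"dz": 0,"wx": 0,"wy": 0,"wz": 0,"fingers": 100},{"dx": -0.024,"dy": -0.35,"dz": 0,"wx": 0,"wy": 0,"wz": 0,"fingers": 100},{"dx": -0.024,"dy": -0.35,"dz": 0,"wx": 0,"wy": 0,"wz": 0,"fingers": 100},{"dx": -0.024,"dy": -0.35,"dz": 0,"wx": 0,"wy": 0,"wz": 0,"fingers": 100},{"dx": -0.024,"dy": -0.35,"dz": 0,"wx": 0,"wy": 0,"wz": 0,"fingers": 100}]'

```text
time_s: 6.87
eef_pos: [0.5307, 0.0217, 0.1925]
eef_rot: [0.0, -0.014, 1.0, 0.0]
ft_force: [0.6, -0.2, 0.4]
grip_width: 0.994
finger_force: 0.0
```

apply_moves --series '[{"dx": -0.024,"dy": -0.35,"dz": 0,"wx": 0,"wy": 0,"wz": 0,"fingers": 100},{"dx": -0.024,"dy": -0.25,"dz": 0,"wx": 0,"wy": 0,"wz": 0,"fingers": 100},{"dx": 0,"dy": -0.1,"dz": 0,"wx": 0,"wy": 0,"wz": 0,"fingers": 100},{"dx": 0,"dy": 0,"dz": 0,"wx": 0,"wy": 0,"wz": 0,"fingers": 100},{"dx": 0,"dy": 0,"dz": 0,"wx": 0,"wy": 0,"wz": 0,"fingers": 100}]'

```text
time_s: 7.28
eef_pos: [0.5374, -0.0463, 0.1922]
eef_rot: [-0.0, -0.013, 1.0, 0.0]
ft_force: [0.9, 0.6, -0.5]
grip_width: 1.001
finger_force: 0.0
```

```bash
python3 - <<'E'
from h import *
s=ctrl.get_state();print(s["eef_pos"],yaw(s["eef_rot"]))
c=calibration("wrist");im=camera("wrist")[:,:,::-1];cv2.imwrite("pics/w2.png",im);np.savez("w2.npz",K=c["K"],extrinsics=c["extrinsics"])
E
```

```text
[ 0.53739604 -0.04626784  0.1922377 ] 91.50947102359957
```

View pics/w2.png

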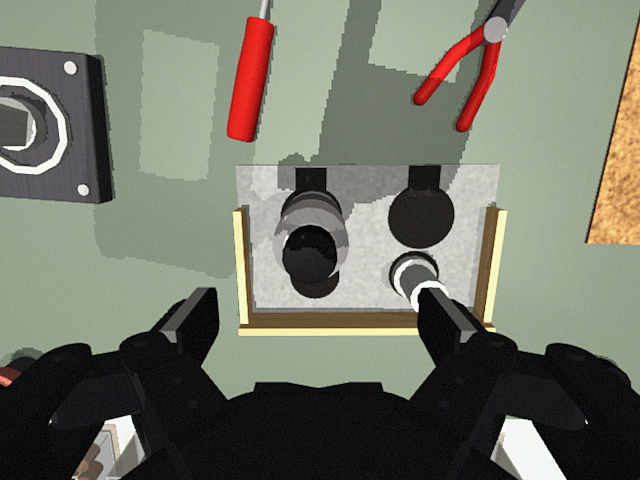

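The jar pad is now bare: its disc centre is at about (421,218). The can cap is at (309,253), between the open fingers, and the round holder is at (413,275).

```bash
python3 - <<'E'
from h import *
c=np.load("w2.npz");im=cv2.imread("pics/w2.png")
m=(im.max(2)<60).astype(np.uint8);q=m.copy();q[:193]=0;q[252:]=0;q[:,:380]=0;q[:,470:]=0
cs=max(cv2.findContours(q,0,2)[0],key=cv2.contourArea);print(cv2.boundingRect(cs),cv2.fitEllipse(cs))
e=cv2.fitEllipse(cs)[0];print("jarpad",ray(c,*e,.009))
for n,u,v,z in(("can",309,253,.134),("bfl",236,166,.006),("bfr",499,164,.006),("roundtop",430,295,.065),("padback",315,278,.009)):print(n,ray(c,u,v,z).round(4))
E
```

```text
(388, 193, 66, 55) ((420.87335205078125, 215.7600555419922), (61.78122329711914, 66.3149642944336), 53.39236831665039)
jarpad [0.53606543 0.05700039]
can [ 0.5378 -0.0515]
bfl [ 0.4925 -0.1263]
bfr [0.4838 0.1281]
roundtop [0.596  0.0547]
padback [ 0.6054 -0.047 ]
```

apply_moves --series '[{"dx": 0,"dy": -0.06,"dz": 0,"wx": 0,"wy": 0,"wz": 0,"fingers": 100},{"dx": 0,"dy": 0,"dz": 0.3,"wx": 0,"wy": 0,"wz": 0,"fingers": 100},{"dx": 0,"dy": 0,"dz": 0.4,"wx": 0,"wy": 0,"wz": 0,"fingers": 100},{"dx": 0,"dy": 0,"dz": 0.2,"wx": 0,"wy": 0,"wz": 0,"fingers": 100},{"dx": 0,"dy": 0,"dz": 0,"wx": 0,"wy": 0,"wz": 0,"fingers": 100}]'

```text
time_s: 7.75
eef_pos: [0.5335, -0.0507, 0.0964]
eef_rot: [-0.005, -0.015, 1.0, 0.001]
ft_force: [-1.3, 0.1, -1.0]
grip_width: 0.997
finger_force: 0.0
```

apply_moves --series '[{"dx": 0,"dy": 0,"dz": 0.2,"wx": 0,"wy": 0,"wz": 0,"fingers": 100},{"dx": 0,"dy": 0,"dz": 0.13,"wx": 0,"wy": 0,"wz": 0,"fingers": 100},{"dx": 0,"dy": 0,"dz": 0,"wx": 0,"wy": 0,"wz": 0,"fingers": 100},{"dx": 0,"dy": 0,"dz": 0,"wx": 0,"wy": 0,"wz": 0,"fingers": 0},{"dx": 0,"dy": 0,"dz": 0,"wx": 0,"wy": 0,"wz": 0,"fingers": 0}]'

```text
time_s: 8.17
eef_pos: [0.5385, -0.0525, 0.0707]
eef_rot: [0.001, -0.014, 1.0, -0.0]
ft_force: [0.8, -0.1, -0.2]
grip_width: 0.749
finger_force: 0.0
```

apply_moves --series '[{"dx": 0,"dy": 0,"dz": 0,"wx": 0,"wy": 0,"wz": 0,"fingers": 0},{"dx": 0,"dy": 0,"dz": 0,"wx": 0,"wy": 0,"wz": 0,"fingers": 0},{"dx": 0,"dy": 0,"dz": 0,"wx": 0,"wy": 0,"wz": 0,"fingers": 0},{"dx": 0,"dy": 0,"dz": 0,"wx": 0,"wy": 0,"wz": 0,"fingers": 0},{"dx": 0,"dy": 0,"dz": 0,"wx": 0,"wy": 0,"wz": 0,"fingers": 0}]'

```text
time_s: 8.58
eef_pos: [0.5389, -0.0526, 0.0712]
eef_rot: [0.001, -0.014, 1.0, -0.0]
ft_force: [-0.5, 1.6, 5.6]
grip_width: 0.64
finger_force: 42.6
```

apply_moves --series '[{"dx": 0,"dy": 0,"dz": -0.2,"wx": 0,"wy": 0,"wz": 0,"fingers": 0},{"dx": 0,"dy": 0,"dz": -0.25,"wx": 0,"wy": 0,"wz": 0,"fingers": 0},{"dx": 0,"dy": 0,"dz": -0.2,"wx": 0,"wy": 0,"wz": 0,"fingers": 0},{"dx": 0.06,"dy": 0.16,"dz": 0,"wx": 0,"wy": 0,"wz": 0,"fingers": 0},{"dx": 0.07,"dy": 0.2,"dz": 0,"wx": 0,"wy": 0,"wz": 0,"fingers": 0}]'

```text
time_s: 9.0
eef_pos: [0.5252, -0.018, 0.1367]
eef_rot: [0.002, -0.013, 1.0, -0.001]
ft_force: [0.6, 0.0, -4.3]
grip_width: 0.644
finger_force: 44.0
```

apply_moves --series '[{"dx": 0.118,"dy": 0.32,"dz": 0,"wx": 0,"wy": 0,"wz": 0,"fingers": 0},{"dx": 0.118,"dy": 0.32,"dz": 0,"wx": 0,"wy": 0,"wz": 0,"fingers": 0},{"dx": 0.118,"dy": 0.32,"dz": 0,"wx": 0,"wy": 0,"wz": 0,"fingers": 0},{"dx": 0.118,"dy": 0.32,"dz": 0,"wx": 0,"wy": 0,"wz": 0,"fingers": 0},{"dx": 0.118,"dy": 0.32,"dz": 0,"wx": 0,"wy": 0,"wz": 0,"fingers": 0}]'

```text
time_s: 9.42
eef_pos: [0.4593, 0.1425, 0.1345]
eef_rot: [0.0, -0.013, 1.0, -0.0]
ft_force: [0.4, 0.2, -3.2]
grip_width: 0.645
finger_force: 44.0
```

apply_moves --series '[{"dx": 0.118,"dy": 0.32,"dz": 0,"wx": 0,"wy": 0,"wz": 0,"fingers": 0},{"dx": 0.118,"dy": 0.32,"dz": 0,"wx": 0,"wy": 0,"wz": 0,"fingers": 0},{"dx": 0.118,"dy": 0.32,"dz": 0,"wx": 0,"wy": 0,"wz": 0,"fingers": 0},{"dx": 0.118,"dy": 0.32,"dz": 0,"wx": 0,"wy": 0,"wz": 0,"fingers": 0},{"dx": 0.07,"dy": 0.2,"dz": 0,"wx": 0,"wy": 0,"wz": 0,"fingers": 0}]'

```text
time_s: 9.83
eef_pos: [0.4004, 0.2903, 0.1345]
eef_rot: [-0.0, -0.014, 1.0, 0.0]
ft_force: [0.0, 0.1, -3.7]
grip_width: 0.643
finger_force: 44.0
```

apply_moves --series '[{"dx": 0.06,"dy": 0.16,"dz": 0,"wx": 0,"wy": 0,"wz": 0,"fingers": 0},{"dx": 0,"dy": 0,"dz": 0,"wx": 0,"wy": 0,"wz": 0,"fingers": 0},{"dx": 0,"dy": 0,"dz": 0,"wx": 0,"wy": 0,"wz": 0,"fingers": 0},{"dx": 0,"dy": 0,"dz": 0.15,"wx": 0,"wy": 0,"wz": 0,"fingers": 0},{"dx": 0,"dy": 0,"dz": 0.15,"wx": 0,"wy": 0,"wz": 0,"fingers": 0}]'

```text
time_s: 10.25
eef_pos: [0.3969, 0.3033, 0.1052]
eef_rot: [0.001, -0.013, 1.0, 0.0]
ft_force: [-1.2, 0.4, -4.3]
grip_width: 0.646
finger_force: 44.0
```

apply_moves --series '[{"dx": 0,"dy": 0,"dz": 0,"wx": 0,"wy": 0,"wz": 0,"fingers": 0},{"dx": 0,"dy": 0,"dz": 0,"wx": 0,"wy": 0,"wz": 0,"fingers": 0},{"dx": 0,"dy": 0,"dz": 0,"wx": 0,"wy": 0,"wz": 0,"fingers": 0},{"dx": 0,"dy": 0,"dz": 0,"wx": 0,"wy": 0,"wz": 0,"fingers": 0},{"dx": 0,"dy": 0,"dz": 0,"wx": 0,"wy": 0,"wz": 0,"fingers": 0}]'

```text
time_s: 10.67
eef_pos: [0.3964, 0.3038, 0.1054]
eef_rot: [0.001, -0.014, 1.0, 0.0]
ft_force: [0.7, -0.4, -3.7]
grip_width: 0.643
finger_force: 44.0
```

apply_moves --series '[{"dx": 0,"dy": 0,"dz": 0.2,"wx": 0,"wy": 0,"wz": 0,"fingers": 0},{"dx": 0,"dy": 0,"dz": 0.15,"wx": 0,"wy": 0,"wz": 0,"fingers": 0},{"dx": 0,"dy": 0,"dz": 0.04,"wx": 0,"wy": 0,"wz": 0,"fingers": 0},{"dx": 0,"dy": 0,"dz": 0.01,"wx": 0,"wy": 0,"wz": 0,"fingers": 0},{"dx": 0,"dy": 0,"dz": 0,"wx": 0,"wy": 0,"wz": 0,"fingers": 0}]'

```text
time_s: 11.08
eef_pos: [0.396, 0.3041, 0.066]
eef_rot: [0.0, -0.014, 1.0, 0.0]
ft_force: [-3.6, -0.6, 5.5]
grip_width: 0.646
finger_force: 44.7
```

apply_moves --series '[{"dx": 0,"dy": 0,"dz": 0,"wx": 0,"wy": 0,"wz": 0,"fingers": 0},{"dx": 0,"dy": 0,"dz": 0,"wx": 0,"wy": 0,"wz": 0,"fingers": 0},{"dx": 0,"dy": 0,"dz": 0,"wx": 0,"wy": 0,"wz": 0,"fingers": 0},{"dx": 0,"dy": 0,"dz": 0,"wx": 0,"wy": 0,"wz": 0,"fingers": 0},{"dx": 0,"dy": 0,"dz": 0,"wx": 0,"wy": 0,"wz": 0,"fingers": 0}]'

```text
time_s: 11.5
eef_pos: [0.396, 0.3041, 0.066]
eef_rot: [0.0, -0.014, 1.0, 0.0]
ft_force: [-4.6, -0.8, 5.8]
grip_width: 0.644
finger_force: 44.7
```

apply_moves --series '[{"dx": 0,"dy": 0,"dz": 0,"wx": 0,"wy": 0,"wz": 0,"fingers": 100},{"dx": 0,"dy": 0,"dz": 0,"wx": 0,"wy": 0,"wz": 0,"fingers": 100},{"dx": 0,"dy": 0,"dz": 0,"wx": 0,"wy": 0,"wz": 0,"fingers": 100},{"dx": 0,"dy": 0,"dz": -0.2,"wx": 0,"wy": 0,"wz": 0,"fingers": 100},{"dx": 0,"dy": 0,"dz": -0.4,"wx": 0,"wy": 0,"wz": 0,"fingers": 100}]'

```text
time_s: 11.92
eef_pos: [0.3922, 0.3015, 0.1198]
eef_rot: [-0.004, -0.014, 1.0, -0.003]
ft_force: [0.8, 0.7, -0.6]
grip_width: 1.002
finger_force: 0.0
```

apply_moves --series '[{"dx": 0,"dy": 0,"dz": -0.4,"wx": 0,"wy": 0,"wz": 0,"fingers": 100},{"dx": 0,"dy": 0,"dz": -0.4,"wx": 0,"wy": 0,"wz": 0,"fingers": 100},{"dx": -0.031,"dy": -0.38,"dz": 0,"wx": 0,"wy": 0,"wz": 0,"fingers": 100},{"dx": -0.031,"dy": -0.38,"dz": 0,"wx": 0,"wy": 0,"wz": 0,"fingers": 100},{"dx": -0.031,"dy": -0.38,"dz": 0,"wx": 0,"wy": 0,"wz": 0,"fingers": 100}]'

```text
time_s: 12.33
eef_pos: [0.4086, 0.1894, 0.2058]
eef_rot: [0.001, -0.015, 1.0, 0.0]
ft_force: [0.6, -0.2, 0.2]
grip_width: 1.003
finger_force: 0.0
```

apply_moves --series '[{"dx": -0.031,"dy": -0.38,"dz": 0,"wx": 0,"wy": 0,"wz": 0,"fingers": 100},{"dx": -0.031,"dy": -0.38,"dz": 0,"wx": 0,"wy": 0,"wz": 0,"fingers": 100},{"dx": -0.031,"dy": -0.38,"dz": 0,"wx": 0,"wy": 0,"wz": 0,"fingers": 100},{"dx": -0.031,"dy": -0.38,"dz": 0,"wx": 0,"wy": 0,"wz": 0,"fingers": 100},{"dx": -0.031,"dy": -0.38,"dz": 0,"wx": 0,"wy": 0,"wz": 0,"fingers": 100}]'

```text
time_s: 12.75
eef_pos: [0.4288, -0.0014, 0.2048]
eef_rot: [0.001, -0.014, 1.0, -0.0]
ft_force: [0.8, 0.6, -0.8]
grip_width: 0.998
finger_force: 0.0
```

apply_moves --series '[{"dx": -0.031,"dy": -0.38,"dz": 0,"wx": 0,"wy": 0,"wz": 0,"fingers": 100},{"dx": -0.031,"dy": -0.38,"dz": 0,"wx": 0,"wy": 0,"wz": 0,"fingers": 100},{"dx": -0.031,"dy": -0.38,"dz": 0,"wx": 0,"wy": 0,"wz": 0,"fingers": 100},{"dx": -0.031,"dy": -0.38,"dz": 0,"wx": 0,"wy": 0,"wz": 0,"fingers": 100},{"dx": -0.031,"dy": -0.38,"dz": 0,"wx": 0,"wy": 0,"wz": 0,"fingers": 100}]'

```text
time_s: 13.17
eef_pos: [0.4494, -0.1913, 0.2047]
eef_rot: [0.0, -0.014, 1.0, -0.0]
ft_force: [1.0, -0.1, 0.1]
grip_width: 1.0
finger_force: 0.0
```

apply_moves --series '[{"dx": -0.031,"dy": -0.38,"dz": 0,"wx": 0,"wy": 0,"wz": 0,"fingers": 100},{"dx": -0.031,"dy": -0.38,"dz": 0,"wx": 0,"wy": 0,"wz": 0,"fingers": 100},{"dx": 0,"dy": -0.3,"dz": 0,"wx": 0,"wy": 0,"wz": 0,"fingers": 100},{"dx": 0,"dy": -0.17,"dz": 0,"wx": 0,"wy": 0,"wz": 0,"fingers": 100},{"dx": 0,"dy": 0,"dz": 0,"wx": 0,"wy": 0,"wz": 0,"fingers": 100}]'

```text
time_s: 13.58
eef_pos: [0.4585, -0.3155, 0.2042]
eef_rot: [-0.0, -0.012, 1.0, -0.001]
ft_force: [0.5, 0.4, -0.1]
grip_width: 1.002
finger_force: 0.0
```

```bash
python3 - <<'E'
from h import *
s=ctrl.get_state();print(s["eef_pos"],yaw(s["eef_rot"]))
cv2.imwrite("pics/top2.png",camera("top")[:,:,::-1])
c=calibration("wrist");im=camera("wrist")[:,:,::-1];cv2.imwrite("pics/w3.png",im);np.savez("w3.npz",K=c["K"],extrinsics=c["extrinsics"])
E
```

```text
[ 0.4584917  -0.31548456  0.2041833 ] 91.3790945902993
```

View pics/w3.png

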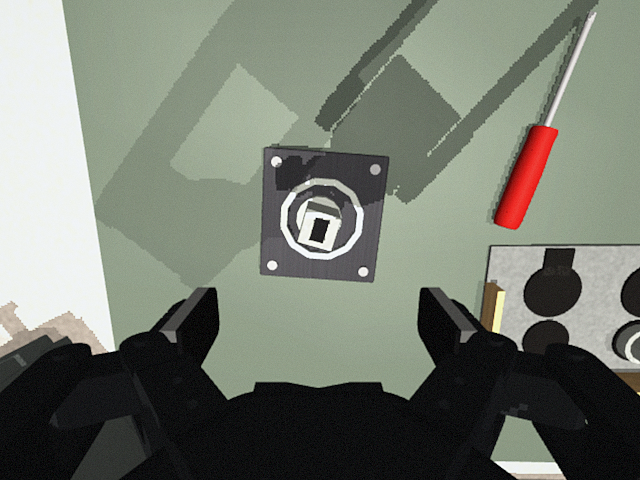

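View pics/top2.png

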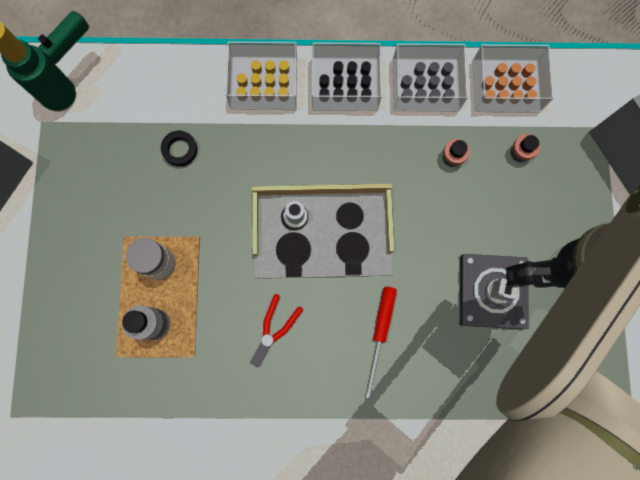

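Top view: the can (135,322) and jar (150,257) stand on the mat, and all three bay pads are clear. The wrist view shows the stand ring around (321,218), with the square post's top at about (319,230), slightly rotated.

```bash
python3 - <<'E'
from h import *
c=np.load("w3.npz");im=cv2.imread("pics/w3.png");g=im.min(2)
sub=im[170:270,270:375];cv2.imwrite("pics/crop3.png",cv2.resize(sub,None,fx=5,fy=5,interpolation=2))
# ring outer contour
m=(g>110).astype(np.uint8);m[:170]=0;m[270:]=0;m[:,270:]*=1;m[:,:272]=0;m[:,372:]=0
l=comps(m)[0]
for i,s,ce in l: print(s.tolist(),ce.round(1))
t=cv2.imread("pics/top2.png");ct=calibration("top");d=(t.max(2)<55)
for n,(u0,u1,v0,v1) in dict(jarpad=(270,316,228,261),canpad=(330,376,228,261),back=(332,368,198,232)).items():
    q=np.zeros_like(d,np.uint8);q[v0:v1,u0:u1]=d[v0:v1,u0:u1]
    k=max(cv2.findContours(q,0,2)[0],key=cv2.contourArea);x,y,w,h=cv2.boundingRect(k)
    (a,b),r=cv2.minEnclosingCircle(k);print(n,(x,y,w,h),(a,b,r),ray(ct,x+(w-1)/2,y+(w*.96-1)/2,.009).round(4))
E
```

```text
[280, 178, 84, 82, 3039] [319.6 220.6]
[272, 260, 6, 10, 47] [274.  264.7]
jarpad (277, 233, 33, 28) (293.0, 249.27272033691406, 16.873476028442383) [0.5377 0.0566]
canpad (337, 233, 32, 28) (352.150634765625, 248.19500732421875, 15.894452095031738) [ 0.5394 -0.0535]
back (337, 203, 26, 26) (349.5, 215.5, 12.980854988098145) [ 0.6019 -0.0483]
```

View pics/crop3.png

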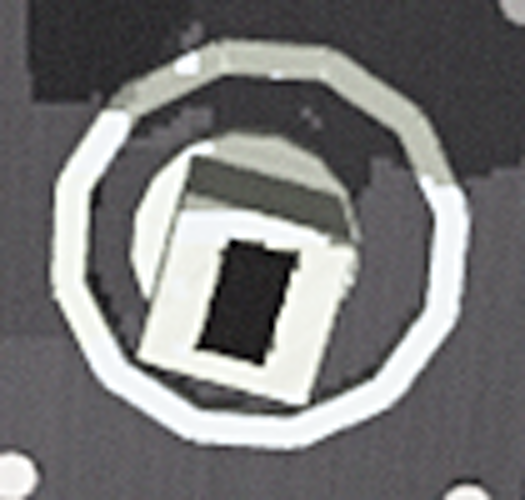

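Post top corners in the crop: (183,205), (355,247), (307,403), (138,358).

```bash
python3 - <<'E'
from h import *
c=np.load("w3.npz")
P=np.array([ray(c,270+u/5,170+v/5,.078) for u,v in((183,205),(355,247),(307,403),(138,358))])
print("post",P.mean(0));
for i in range(4):
    d=P[(i+1)%4]-P[i];print(np.hypot(*d).round(4),np.degrees(np.arctan2(d[1],d[0])).round(1))
print("ring",ray(c,321.5,218.5,.028))
E
```

```text
post [ 0.46132057 -0.3120475 ]
0.0292 77.5
0.028 -14.4
0.0296 -104.1
0.0272 164.8
ring [ 0.46126309 -0.30955002]
```

apply_moves --series '[{"dx": -0.028,"dy": 0.035,"dz": 0,"wx": 0,"wy": 0,"wz": 0,"fingers": 100},{"dx": 0,"dy": 0,"dz": 0,"wx": 0,"wy": 0,"wz": 0.075,"fingers": 100},{"dx": 0,"dy": 0,"dz": 0,"wx": 0,"wy": 0,"wz": 0.075,"fingers": 100},{"dx": 0,"dy": 0,"dz": 0,"wx": 0,"wy": 0,"wz": 0.019,"fingers": 100},{"dx": 0,"dy": 0,"dz": 0,"wx": 0,"wy": 0,"wz": 0,"fingers": 100}]'

```text
time_s: 14.1
eef_pos: [0.4623, -0.3067, 0.2045]
eef_rot: [0.0, 0.119, 0.993, 0.0]
ft_force: [0.6, -0.3, -0.3]
grip_width: 1.001
finger_force: 0.0
```

apply_moves --series '[{"dx": 0,"dy": 0,"dz": 0.3,"wx": 0,"wy": 0,"wz": 0,"fingers": 100},{"dx": 0,"dy": 0,"dz": 0.3,"wx": 0,"wy": 0,"wz": 0,"fingers": 100},{"dx": 0,"dy": 0,"dz": 0.2,"wx": 0,"wy": 0,"wz": 0,"fingers": 100},{"dx": 0,"dy": 0,"dz": 0,"wx": 0,"wy": 0,"wz": 0,"fingers": 100},{"dx": 0,"dy": 0,"dz": 0,"wx": 0,"wy": 0,"wz": 0,"fingers": 100}]'

```text
time_s: 14.52
eef_pos: [0.4612, -0.3067, 0.1235]
eef_rot: [-0.001, 0.118, 0.993, 0.001]
ft_force: [0.5, -1.2, 0.2]
grip_width: 0.995
finger_force: 0.0
```

apply_moves --series '[{"dx": -0.012,"dy": -0.048,"dz": 0,"wx": 0,"wy": 0,"wz": 0,"fingers": 100},{"dx": 0,"dy": 0,"dz": 0.3,"wx": 0,"wy": 0,"wz": 0,"fingers": 100},{"dx": 0,"dy": 0,"dz": 0.3,"wx": 0,"wy": 0,"wz": 0,"fingers": 100},{"dx": 0,"dy": 0,"dz": 0.2,"wx": 0,"wy": 0,"wz": 0,"fingers": 100},{"dx": 0,"dy": 0,"dz": 0,"wx": 0,"wy": 0,"wz": 0,"fingers": 100}]'

```text
time_s: 14.93
eef_pos: [0.4603, -0.3121, 0.0417]
eef_rot: [-0.002, 0.118, 0.993, 0.001]
ft_force: [-0.8, 0.9, -0.3]
grip_width: 1.003
finger_force: 0.0
```

apply_moves --series '[{"dx": 0,"dy": 0,"dz": 0,"wx": 0,"wy": 0,"wz": 0,"fingers": 0},{"dx": 0,"dy": 0,"dz": 0,"wx": 0,"wy": 0,"wz": 0,"fingers": 0},{"dx": 0,"dy": 0,"dz": 0,"wx": 0,"wy": 0,"wz": 0,"fingers": 0},{"dx": 0,"dy": 0,"dz": 0,"wx": 0,"wy": 0,"wz": 0,"fingers": 0},{"dx": 0,"dy": 0,"dz": 0,"wx": 0,"wy": 0,"wz": 0,"fingers": 0}]'

```text
time_s: 15.35
eef_pos: [0.4629, -0.3141, 0.0464]
eef_rot: [0.001, 0.119, 0.993, -0.001]
ft_force: [1.0, -0.8, 2.2]
grip_width: 0.345
finger_force: 39.8
```

apply_moves --series '[{"dx": 0,"dy": 0,"dz": 0,"wx": 0,"wy": 0,"wz": 0,"fingers": 0},{"dx": 0,"dy": 0,"dz": 0,"wx": 0,"wy": 0,"wz": 0,"fingers": 0},{"dx": 0,"dy": 0,"dz": 0,"wx": 0,"wy": 0,"wz": 0,"fingers": 0},{"dx": 0,"dy": 0,"dz": 0,"wx": 0,"wy": 0,"wz": 0,"fingers": 0},{"dx": 0,"dy": 0,"dz": 0,"wx": 0,"wy": 0,"wz": 0,"fingers": 0}]'

```text
time_s: 15.77
eef_pos: [0.463, -0.3141, 0.0464]
eef_rot: [0.001, 0.119, 0.993, -0.001]
ft_force: [-0.3, 0.5, 7.0]
grip_width: 0.349
finger_force: 40.5
```

apply_moves --series '[{"dx": 0,"dy": 0,"dz": -0.15,"wx": 0,"wy": 0,"wz": 0,"fingers": 0},{"dx": 0,"dy": 0,"dz": -0.2,"wx": 0,"wy": 0,"wz": 0,"fingers": 0},{"dx": 0,"dy": 0,"dz": -0.15,"wx": 0,"wy": 0,"wz": -0.075,"fingers": 0},{"dx": 0,"dy": 0,"dz": -0.1,"wx": 0,"wy": 0,"wz": -0.075,"fingers": 0},{"dx": 0,"dy": 0,"dz": 0,"wx": 0,"wy": 0,"wz": -0.019,"fingers": 0}]'

```text
time_s: 16.18
eef_pos: [0.4633, -0.3144, 0.1077]
eef_rot: [0.002, -0.017, 1.0, -0.002]
ft_force: [0.5, 0.0, -1.4]
grip_width: 0.345
finger_force: 40.1
```

apply_moves --series '[{"dx": -0.08,"dy": 0.14,"dz": 0,"wx": 0,"wy": 0,"wz": 0,"fingers": 0},{"dx": -0.145,"dy": 0.26,"dz": 0,"wx": 0,"wy": 0,"wz": 0,"fingers": 0},{"dx": -0.145,"dy": 0.26,"dz": 0,"wx": 0,"wy": 0,"wz": 0,"fingers": 0},{"dx": -0.145,"dy": 0.26,"dz": 0,"wx": 0,"wy": 0,"wz": 0,"fingers": 0},{"dx": -0.145,"dy": 0.26,"dz": 0,"wx": 0,"wy": 0,"wz": 0,"fingers": 0}]'

```text
time_s: 16.6
eef_pos: [0.5249, -0.1923, 0.1046]
eef_rot: [0.0, -0.013, 1.0, -0.0]
ft_force: [0.1, 0.2, -2.2]
grip_width: 0.349
finger_force: 40.1
```

apply_moves --series '[{"dx": -0.145,"dy": 0.26,"dz": 0,"wx": 0,"wy": 0,"wz": 0,"fingers": 0},{"dx": -0.145,"dy": 0.26,"dz": 0,"wx": 0,"wy": 0,"wz": 0,"fingers": 0},{"dx": -0.145,"dy": 0.26,"dz": 0,"wx": 0,"wy": 0,"wz": 0,"fingers": 0},{"dx": -0.145,"dy": 0.26,"dz": 0,"wx": 0,"wy": 0,"wz": 0,"fingers": 0},{"dx": -0.145,"dy": 0.26,"dz": 0,"wx": 0,"wy": 0,"wz": 0,"fingers": 0}]'

```text
time_s: 17.02
eef_pos: [0.5938, -0.06, 0.1045]
eef_rot: [0.0, -0.014, 1.0, -0.0]
ft_force: [0.7, 1.2, -2.5]
grip_width: 0.347
finger_force: 40.1
```

apply_moves --series '[{"dx": -0.08,"dy": 0.14,"dz": 0,"wx": 0,"wy": 0,"wz": 0,"fingers": 0},{"dx": 0,"dy": 0,"dz": 0,"wx": 0,"wy": 0,"wz": 0,"fingers": 0},{"dx": 0,"dy": 0,"dz": 0,"wx": 0,"wy": 0,"wz": 0,"fingers": 0},{"dx": 0,"dy": 0,"dz": 0,"wx": 0,"wy": 0,"wz": 0,"fingers": 0},{"dx": 0,"dy": 0,"dz": 0,"wx": 0,"wy": 0,"wz": 0,"fingers": 0}]'

```text
time_s: 17.43
eef_pos: [0.6005, -0.0483, 0.1042]
eef_rot: [-0.0, -0.013, 1.0, -0.0]
ft_force: [0.3, -0.7, -1.4]
grip_width: 0.346
finger_force: 40.1
```

apply_moves --series '[{"dx": -0.03,"dy": 0,"dz": 0.1,"wx": 0,"wy": 0,"wz": 0,"fingers": 0},{"dx": 0,"dy": 0,"dz": 0.25,"wx": 0,"wy": 0,"wz": 0,"fingers": 0},{"dx": 0,"dy": 0,"dz": 0.25,"wx": 0,"wy": 0,"wz": 0,"fingers": 0},{"dx": 0,"dy": 0,"dz": 0.1,"wx": 0,"wy": 0,"wz": 0,"fingers": 0},{"dx": 0,"dy": 0,"dz": 0,"wx": 0,"wy": 0,"wz": 0,"fingers": 0}]'

```text
time_s: 17.85
eef_pos: [0.6031, -0.0478, 0.0328]
eef_rot: [-0.001, -0.013, 1.0, 0.0]
ft_force: [-0.2, -0.8, -3.1]
grip_width: 0.345
finger_force: 40.5
```

apply_moves --series '[{"dx": 0,"dy": 0,"dz": 0.01,"wx": 0,"wy": 0,"wz": 0,"fingers": 0},{"dx": 0,"dy": 0,"dz": 0,"wx": 0,"wy": 0,"wz": 0,"fingers": 0},{"dx": 0,"dy": 0,"dz": 0,"wx": 0,"wy": 0,"wz": 0,"fingers": 0},{"dx": 0,"dy": 0,"dz": 0,"wx": 0,"wy": 0,"wz": 0,"fingers": 0},{"dx": 0,"dy": 0,"dz": 0,"wx": 0,"wy": 0,"wz": 0,"fingers": 0}]'

```text
time_s: 18.27
eef_pos: [0.6041, -0.0473, 0.0335]
eef_rot: [0.0, -0.014, 1.0, -0.0]
ft_force: [0.3, -0.9, -2.3]
grip_width: 0.343
finger_force: 40.5
```

Still hanging, so I'll step down 1 mm at a time.

apply_moves --series '[{"dx": 0,"dy": 0,"dz": 0.01,"wx": 0,"wy": 0,"wz": 0,"fingers": 0},{"dx": 0,"dy": 0,"dz": 0,"wx": 0,"wy": 0,"wz": 0,"fingers": 0},{"dx": 0,"dy": 0,"dz": 0,"wx": 0,"wy": 0,"wz": 0,"fingers": 0},{"dx": 0,"dy": 0,"dz": 0,"wx": 0,"wy": 0,"wz": 0,"fingers": 0},{"dx": 0,"dy": 0,"dz": 0,"wx": 0,"wy": 0,"wz": 0,"fingers": 0}]'

```text
time_s: 18.68
eef_pos: [0.604, -0.0472, 0.0323]
eef_rot: [0.0, -0.014, 1.0, -0.0]
ft_force: [0.0, -0.0, -2.3]
grip_width: 0.346
finger_force: 40.5
```

apply_moves --series '[{"dx": 0,"dy": 0,"dz": 0.01,"wx": 0,"wy": 0,"wz": 0,"fingers": 0},{"dx": 0,"dy": 0,"dz": 0,"wx": 0,"wy": 0,"wz": 0,"fingers": 0},{"dx": 0,"dy": 0,"dz": 0,"wx": 0,"wy": 0,"wz": 0,"fingers": 0},{"dx": 0,"dy": 0,"dz": 0,"wx": 0,"wy": 0,"wz": 0,"fingers": 0},{"dx": 0,"dy": 0,"dz": 0,"wx": 0,"wy": 0,"wz": 0,"fingers": 0}]'

```text
time_s: 19.1
eef_pos: [0.6043, -0.0472, 0.0316]
eef_rot: [0.0, -0.014, 1.0, -0.0]
ft_force: [-0.2, -0.0, 0.6]
grip_width: 0.343
finger_force: 40.8
```

apply_moves --series '[{"dx": 0,"dy": 0,"dz": 0,"wx": 0,"wy": 0,"wz": 0,"fingers": 100},{"dx": 0,"dy": 0,"dz": 0,"wx": 0,"wy": 0,"wz": 0,"fingers": 100},{"dx": 0,"dy": 0,"dz": 0,"wx": 0,"wy": 0,"wz": 0,"fingers": 100},{"dx": 0,"dy": 0,"dz": -0.2,"wx": 0,"wy": 0,"wz": 0,"fingers": 100},{"dx": 0,"dy": 0,"dz": -0.4,"wx": 0,"wy": 0,"wz": 0,"fingers": 100}]'

```text
time_s: 19.52
eef_pos: [0.5993, -0.0465, 0.0856]
eef_rot: [-0.006, -0.014, 1.0, 0.001]
ft_force: [0.7, -0.2, -0.3]
grip_width: 0.999
finger_force: 0.0
```

apply_moves --series '[{"dx": 0,"dy": 0,"dz": -0.4,"wx": 0,"wy": 0,"wz": 0,"fingers": 100},{"dx": 0,"dy": 0,"dz": -0.3,"wx": 0,"wy": 0,"wz": 0,"fingers": 100},{"dx": 0.03,"dy": 0.35,"dz": 0,"wx": 0,"wy": 0,"wz": 0,"fingers": 100},{"dx": 0,"dy": 0.35,"dz": 0,"wx": 0,"wy": 0,"wz": 0,"fingers": 100},{"dx": 0,"dy": 0.32,"dz": 0,"wx": 0,"wy": 0,"wz": 0,"fingers": 100}]'

```text
time_s: 19.93
eef_pos: [0.5987, 0.0556, 0.1627]
eef_rot: [0.001, -0.013, 1.0, 0.0]
ft_force: [0.2, 0.7, -0.5]
grip_width: 1.001
finger_force: 0.0
```

apply_moves --series '[{"dx": 0,"dy": 0,"dz": 0,"wx": 0,"wy": 0,"wz": 0,"fingers": 100},{"dx": 0,"dy": 0,"dz": 0,"wx": 0,"wy": 0,"wz": 0,"fingers": 100},{"dx": 0,"dy": 0,"dz": 0,"wx": 0,"wy": 0,"wz": 0,"fingers": 100},{"dx": 0,"dy": 0,"dz": 0,"wx": 0,"wy": 0,"wz": 0,"fingers": 100},{"dx": 0,"dy": 0,"dz": 0,"wx": 0,"wy": 0,"wz": 0,"fingers": 100}]'

```text
time_s: 20.35
eef_pos: [0.5982, 0.0535, 0.1611]
eef_rot: [-0.0, -0.013, 1.0, -0.0]
ft_force: [0.3, -0.6, -0.3]
grip_width: 1.0
finger_force: 0.0
```

```bash
python3 - <<'E'
from h import *
s=ctrl.get_state();print(s["eef_pos"],yaw(s["eef_rot"]))
c=calibration("wrist");im=camera("wrist")[:,:,::-1];cv2.imwrite("pics/w4.png",im);np.savez("w4.npz",K=c["K"],extrinsics=c["extrinsics"])
E
```

```text
[0.59824778 0.0535156  0.16113294] 91.49530720200066
```

View pics/w4.png

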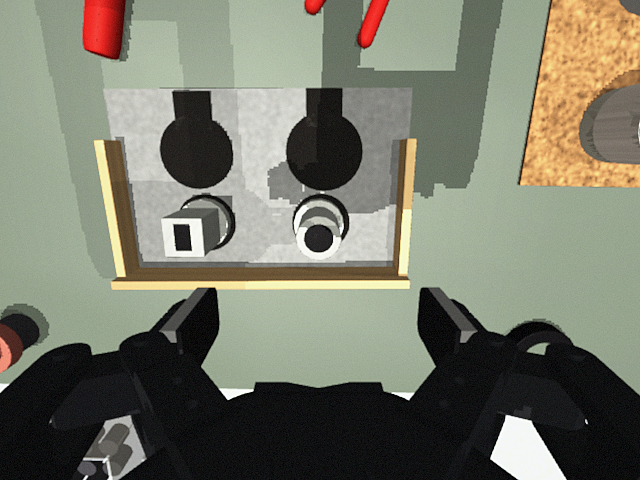

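The square holder (top at (183,236)) sits upright on its back pad. The round holder's bore is at (319,239), the front pads at about (324,151) and (196,151).

```bash
python3 - <<'E'
from h import *
c=np.load("w4.npz")
for n,u,v,z in(("round",319,239,.065),("square",183,236.5,.065),("jarpad",324.5,153,.009),("canpad",196.5,152,.009)):print(n,ray(c,u,v,z).round(4))
E
```

```text
round [0.5997 0.0547]
square [ 0.6005 -0.0464]
jarpad [0.5384 0.0579]
canpad [ 0.5405 -0.052 ]
```

apply_moves --series '[{"dx": -0.015,"dy": 0.01,"dz": 0.2,"wx": 0,"wy": 0,"wz": 0,"fingers": 100},{"dx": 0,"dy": 0,"dz": 0.3,"wx": 0,"wy": 0,"wz": 0,"fingers": 100},{"dx": 0,"dy": 0,"dz": 0.3,"wx": 0,"wy": 0,"wz": 0,"fingers": 100},{"dx": 0,"dy": 0,"dz": 0,"wx": 0,"wy": 0,"wz": 0,"fingers": 100},{"dx": 0,"dy": 0,"dz": 0,"wx": 0,"wy": 0,"wz": 0,"fingers": 100}]'

```text
time_s: 20.82
eef_pos: [0.5978, 0.055, 0.0794]
eef_rot: [-0.003, -0.013, 1.0, -0.0]
ft_force: [1.1, 0.1, 1.3]
grip_width: 1.0
finger_force: 0.0
```

apply_moves --series '[{"dx": 0,"dy": 0,"dz": 0.25,"wx": 0,"wy": 0,"wz": 0,"fingers": 100},{"dx": 0,"dy": 0,"dz": 0.25,"wx": 0,"wy": 0,"wz": 0,"fingers": 100},{"dx": 0,"dy": 0,"dz": 0,"wx": 0,"wy": 0,"wz": 0,"fingers": 100},{"dx": 0,"dy": 0,"dz": 0,"wx": 0,"wy": 0,"wz": 0,"fingers": 0},{"dx": 0,"dy": 0,"dz": 0,"wx": 0,"wy": 0,"wz": 0,"fingers": 0}]'

```text
time_s: 21.23
eef_pos: [0.6013, 0.0556, 0.034]
eef_rot: [0.001, -0.014, 1.0, -0.0]
ft_force: [0.3, 0.2, -1.1]
grip_width: 0.747
finger_force: 0.0
```

apply_moves --series '[{"dx": 0,"dy": 0,"dz": 0,"wx": 0,"wy": 0,"wz": 0,"fingers": 0},{"dx": 0,"dy": 0,"dz": 0,"wx": 0,"wy": 0,"wz": 0,"fingers": 0},{"dx": 0,"dy": 0,"dz": 0,"wx": 0,"wy": 0,"wz": 0,"fingers": 0},{"dx": 0,"dy": 0,"dz": 0,"wx": 0,"wy": 0,"wz": 0,"fingers": 0},{"dx": 0,"dy": 0,"dz": 0,"wx": 0,"wy": 0,"wz": 0,"fingers": 0}]'

```text
time_s: 21.65
eef_pos: [0.6012, 0.0556, 0.0337]
eef_rot: [0.002, -0.014, 1.0, -0.0]
ft_force: [-2.1, -0.8, 7.1]
grip_width: 0.391
finger_force: 39.2
```

apply_moves --series '[{"dx": 0,"dy": 0,"dz": -0.15,"wx": 0,"wy": 0,"wz": 0,"fingers": 0},{"dx": 0,"dy": 0,"dz": -0.25,"wx": 0,"wy": 0,"wz": 0,"fingers": 0},{"dx": 0,"dy": 0,"dz": -0.25,"wx": 0,"wy": 0,"wz": 0,"fingers": 0},{"dx": 0,"dy": 0,"dz": -0.15,"wx": 0,"wy": 0,"wz": 0,"fingers": 0},{"dx": 0.06,"dy": -0.15,"dz": 0,"wx": 0,"wy": 0,"wz": 0,"fingers": 0}]'

```text
time_s: 22.07
eef_pos: [0.5977, 0.0425, 0.1171]
eef_rot: [0.004, -0.015, 1.0, 0.0]
ft_force: [0.6, -0.4, -1.1]
grip_width: 0.384
finger_force: 40.1
```

apply_moves --series '[{"dx": 0.125,"dy": -0.3,"dz": 0,"wx": 0,"wy": 0,"wz": 0,"fingers": 0},{"dx": 0.125,"dy": -0.3,"dz": 0,"wx": 0,"wy": 0,"wz": 0,"fingers": 0},{"dx": 0.125,"dy": -0.3,"dz": 0,"wx": 0,"wy": 0,"wz": 0,"fingers": 0},{"dx": 0.125,"dy": -0.3,"dz": 0,"wx": 0,"wy": 0,"wz": 0,"fingers": 0},{"dx": 0.125,"dy": -0.3,"dz": 0,"wx": 0,"wy": 0,"wz": 0,"fingers": 0}]'

```text
time_s: 22.48
eef_pos: [0.535, -0.1123, 0.1118]
eef_rot: [0.0, -0.014, 1.0, -0.0]
ft_force: [0.3, -0.2, -3.0]
grip_width: 0.386
finger_force: 40.2
```

apply_moves --series '[{"dx": 0.125,"dy": -0.3,"dz": 0,"wx": 0,"wy": 0,"wz": 0,"fingers": 0},{"dx": 0.125,"dy": -0.3,"dz": 0,"wx": 0,"wy": 0,"wz": 0,"fingers": 0},{"dx": 0.125,"dy": -0.3,"dz": 0,"wx": 0,"wy": 0,"wz": 0,"fingers": 0},{"dx": 0.125,"dy": -0.3,"dz": 0,"wx": 0,"wy": 0,"wz": 0,"fingers": 0},{"dx": 0.125,"dy": -0.3,"dz": 0,"wx": 0,"wy": 0,"wz": 0,"fingers": 0}]'

```text
time_s: 22.9
eef_pos: [0.4767, -0.2641, 0.112]
eef_rot: [0.0, -0.014, 1.0, -0.0]
ft_force: [0.9, -0.1, -2.6]
grip_width: 0.385
finger_force: 40.2
```

apply_moves --series '[{"dx": 0.125,"dy": -0.3,"dz": 0,"wx": 0,"wy": 0,"wz": 0,"fingers": 0},{"dx": 0.06,"dy": -0.15,"dz": 0,"wx": 0,"wy": 0,"wz": 0,"fingers": 0},{"dx": 0,"dy": 0,"dz": 0,"wx": 0,"wy": 0,"wz": 0,"fingers": 0},{"dx": 0,"dy": 0,"dz": 0,"wx": 0,"wy": 0,"wz": 0,"fingers": 0},{"dx": 0,"dy": 0,"dz": 0,"wx": 0,"wy": 0,"wz": 0,"fingers": 0}]'

```text
time_s: 23.32
eef_pos: [0.4603, -0.3077, 0.1114]
eef_rot: [0.0, -0.014, 1.0, 0.0]
ft_force: [0.3, 0.4, -2.6]
grip_width: 0.387
finger_force: 40.3
```

apply_moves --series '[{"dx": -0.015,"dy": -0.025,"dz": 0.1,"wx": 0,"wy": 0,"wz": 0,"fingers": 0},{"dx": 0,"dy": 0,"dz": 0.2,"wx": 0,"wy": 0,"wz": 0,"fingers": 0},{"dx": 0,"dy": 0,"dz": 0.2,"wx": 0,"wy": 0,"wz": 0,"fingers": 0},{"dx": 0,"dy": 0,"dz": 0.12,"wx": 0,"wy": 0,"wz": 0,"fingers": 0},{"dx": 0,"dy": 0,"dz": 0,"wx": 0,"wy": 0,"wz": 0,"fingers": 0}]'

```text
time_s: 23.73
eef_pos: [0.461, -0.3089, 0.0464]
eef_rot: [-0.001, -0.014, 1.0, 0.001]
ft_force: [-0.5, 0.7, -3.1]
grip_width: 0.387
finger_force: 42.1
```

apply_moves --series '[{"dx": 0,"dy": 0,"dz": 0.01,"wx": 0,"wy": 0,"wz": 0,"fingers": 0},{"dx": 0,"dy": 0,"dz": 0.01,"wx": 0,"wy": 0,"wz": 0,"fingers": 0},{"dx": 0,"dy": 0,"dz": 0,"wx": 0,"wy": 0,"wz": 0,"fingers": 0},{"dx": 0,"dy": 0,"dz": 0,"wx": 0,"wy": 0,"wz": 0,"fingers": 0},{"dx": 0,"dy": 0,"dz": 0,"wx": 0,"wy": 0,"wz": 0,"fingers": 0}]'

```text
time_s: 24.15
eef_pos: [0.462, -0.3109, 0.0479]
eef_rot: [0.0, -0.014, 1.0, -0.0]
ft_force: [0.3, 0.7, -2.9]
grip_width: 0.387
finger_force: 42.2
```

apply_moves --series '[{"dx": 0,"dy": 0,"dz": 0.01,"wx": 0,"wy": 0,"wz": 0,"fingers": 0},{"dx": 0,"dy": 0,"dz": 0.01,"wx": 0,"wy": 0,"wz": 0,"fingers": 0},{"dx": 0,"dy": 0,"dz": 0,"wx": 0,"wy": 0,"wz": 0,"fingers": 0},{"dx": 0,"dy": 0,"dz": 0,"wx": 0,"wy": 0,"wz": 0,"fingers": 0},{"dx": 0,"dy": 0,"dz": 0,"wx": 0,"wy": 0,"wz": 0,"fingers": 0}]'

```text
time_s: 24.57
eef_pos: [0.4617, -0.3107, 0.0453]
eef_rot: [0.0, -0.014, 1.0, -0.0]
ft_force: [-0.1, 0.2, -2.0]
grip_width: 0.385
finger_force: 42.2
```

apply_moves --series '[{"dx": 0,"dy": 0,"dz": 0.01,"wx": 0,"wy": 0,"wz": 0,"fingers": 0},{"dx": 0,"dy": 0,"dz": 0,"wx": 0,"wy": 0,"wz": 0,"fingers": 0},{"dx": 0,"dy": 0,"dz": 0,"wx": 0,"wy": 0,"wz": 0,"fingers": 0},{"dx": 0,"dy": 0,"dz": 0,"wx": 0,"wy": 0,"wz": 0,"fingers": 0},{"dx": 0,"dy": 0,"dz": 0,"wx": 0,"wy": 0,"wz": 0,"fingers": 0}]'

```text
time_s: 24.98
eef_pos: [0.4618, -0.3108, 0.0453]
eef_rot: [-0.0, -0.014, 1.0, -0.0]
ft_force: [-3.9, 2.7, 6.9]
grip_width: 0.381
finger_force: 43.1
```

apply_moves --series '[{"dx": 0,"dy": 0,"dz": 0,"wx": 0,"wy": 0,"wz": 0,"fingers": 100},{"dx": 0,"dy": 0,"dz": 0,"wx": 0,"wy": 0,"wz": 0,"fingers": 100},{"dx": 0,"dy": 0,"dz": 0,"wx": 0,"wy": 0,"wz": 0,"fingers": 100},{"dx": 0,"dy": 0,"dz": -0.2,"wx": 0,"wy": 0,"wz": 0,"fingers": 100},{"dx": 0,"dy": 0,"dz": -0.4,"wx": 0,"wy": 0,"wz": 0,"fingers": 100}]'

```text
time_s: 25.4
eef_pos: [0.4582, -0.3079, 0.099]
eef_rot: [-0.004, -0.014, 1.0, 0.003]
ft_force: [0.8, -1.1, -1.1]
grip_width: 0.998
finger_force: 0.0
```

apply_moves --series '[{"dx": 0,"dy": 0,"dz": -0.4,"wx": 0,"wy": 0,"wz": 0,"fingers": 100},{"dx": 0,"dy": 0,"dz": -0.4,"wx": 0,"wy": 0,"wz": 0,"fingers": 100},{"dx": 0,"dy": 0,"dz": -0.2,"wx": 0,"wy": 0,"wz": 0,"fingers": 100},{"dx": 0,"dy": 0,"dz": 0,"wx": 0,"wy": 0,"wz": 0,"fingers": 100},{"dx": 0,"dy": 0,"dz": 0,"wx": 0,"wy": 0,"wz": 0,"fingers": 100}]'

```text
time_s: 25.82
eef_pos: [0.4627, -0.3115, 0.2063]
eef_rot: [0.002, -0.014, 1.0, -0.001]
ft_force: [-0.7, -0.6, -0.9]
grip_width: 1.001
finger_force: 0.0
```

```bash
python3 - <<'E'
from h import *
s=ctrl.get_state();print(s["eef_pos"],yaw(s["eef_rot"]))
c=calibration("wrist");im=camera("wrist")[:,:,::-1];cv2.imwrite("pics/w5.png",im[100:340,160:480]);np.savez("w5.npz",K=c["K"],extrinsics=c["extrinsics"])
E
```

```text
[ 0.46267894 -0.31153136  0.20626439] 91.57674342343246
```

View pics/w5.png

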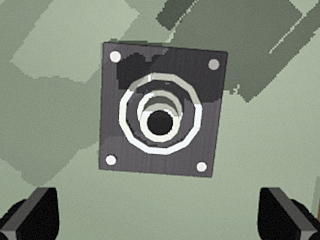

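The round holder stands in the ring: ring centre at full-image (320.5,215), bore at (319.5,222). Next is the can.

```bash
python3 - <<'E'
from h import *
c=np.load("w5.npz");print(ray(c,320.5,215,.028),ray(c,319.5,222,.078))
E
```

```text
[ 0.46289014 -0.3090328 ] [ 0.45872904 -0.31025601]
```

apply_moves --series '[{"dx": 0.033,"dy": 0.38,"dz": 0,"wx": 0,"wy": 0,"wz": 0,"fingers": 100},{"dx": 0.033,"dy": 0.38,"dz": 0,"wx": 0,"wy": 0,"wz": 0,"fingers": 100},{"dx": 0.033,"dy": 0.38,"dz": 0,"wx": 0,"wy": 0,"wz": 0,"fingers": 100},{"dx": 0.033,"dy": 0.38,"dz": 0,"wx": 0,"wy": 0,"wz": 0,"fingers": 100},{"dx": 0.033,"dy": 0.38,"dz": 0,"wx": 0,"wy": 0,"wz": 0,"fingers": 100}]'

```text
time_s: 26.28
eef_pos: [0.4382, -0.1193, 0.2016]
eef_rot: [-0.002, -0.013, 1.0, 0.001]
ft_force: [-0.1, 0.2, 0.3]
grip_width: 0.998
finger_force: 0.0
```

apply_moves --series '[{"dx": 0.033,"dy": 0.38,"dz": 0,"wx": 0,"wy": 0,"wz": 0,"fingers": 100},{"dx": 0.033,"dy": 0.38,"dz": 0,"wx": 0,"wy": 0,"wz": 0,"fingers": 100},{"dx": 0.033,"dy": 0.38,"dz": 0,"wx": 0,"wy": 0,"wz": 0,"fingers": 100},{"dx": 0.033,"dy": 0.38,"dz": 0,"wx": 0,"wy": 0,"wz": 0,"fingers": 100},{"dx": 0.033,"dy": 0.38,"dz": 0,"wx": 0,"wy": 0,"wz": 0,"fingers": 100}]'

```text
time_s: 26.7
eef_pos: [0.4164, 0.0699, 0.202]
eef_rot: [-0.002, -0.014, 1.0, -0.0]
ft_force: [1.1, -0.2, 0.4]
grip_width: 0.999
finger_force: 0.0
```

apply_moves --series '[{"dx": 0.033,"dy": 0.38,"dz": 0,"wx": 0,"wy": 0,"wz": 0,"fingers": 100},{"dx": 0.033,"dy": 0.38,"dz": 0,"wx": 0,"wy": 0,"wz": 0,"fingers": 100},{"dx": 0.033,"dy": 0.38,"dz": 0,"wx": 0,"wy": 0,"wz": 0,"fingers": 100},{"dx": 0.033,"dy": 0.38,"dz": 0,"wx": 0,"wy": 0,"wz": 0,"fingers": 100},{"dx": 0.033,"dy": 0.38,"dz": 0,"wx": 0,"wy": 0,"wz": 0,"fingers": 100}]'

```text
time_s: 27.12
eef_pos: [0.3947, 0.2591, 0.2019]
eef_rot: [-0.002, -0.014, 1.0, -0.001]
ft_force: [0.6, -0.7, 0.4]
grip_width: 0.996
finger_force: 0.0
```

apply_moves --series '[{"dx": 0,"dy": 0.3,"dz": 0,"wx": 0,"wy": 0,"wz": 0,"fingers": 100},{"dx": 0,"dy": 0.15,"dz": 0,"wx": 0,"wy": 0,"wz": 0,"fingers": 100},{"dx": 0,"dy": 0,"dz": 0,"wx": 0,"wy": 0,"wz": 0,"fingers": 100},{"dx": 0,"dy": 0,"dz": 0,"wx": 0,"wy": 0,"wz": 0,"fingers": 100},{"dx": 0,"dy": 0,"dz": 0,"wx": 0,"wy": 0,"wz": 0,"fingers": 100}]'

```text
time_s: 27.53
eef_pos: [0.3946, 0.3017, 0.2026]
eef_rot: [-0.001, -0.014, 1.0, -0.001]
ft_force: [0.2, 0.3, -0.3]
grip_width: 1.0
finger_force: 0.0
```

```bash
python3 - <<'E'
from h import *
s=ctrl.get_state();print(s["eef_pos"],yaw(s["eef_rot"]))
c=calibration("wrist");im=camera("wrist")[:,:,::-1];cv2.imwrite("pics/w6.png",im);np.savez("w6.npz",K=c["K"],extrinsics=c["extrinsics"])
E
```

```text
[0.3946333  0.30166551 0.2026375 ] 91.57909832910354
```

View pics/w6.png

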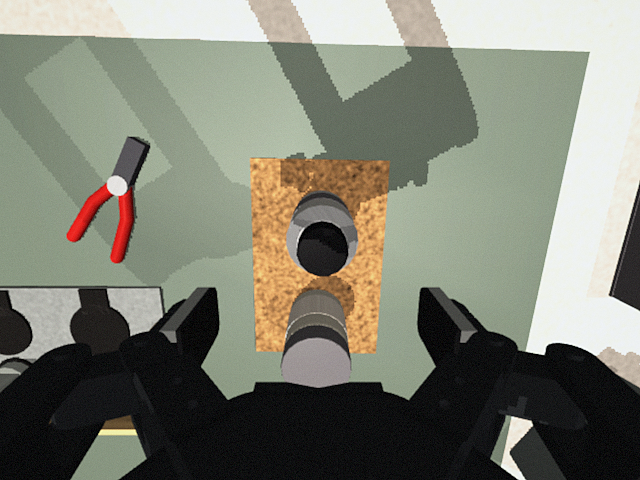

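The can cap (322,249) and jar lid (316,360) are upright on the mat, with the can between the open fingers. Descending to grasp it.

apply_moves --series '[{"dx": -0.014,"dy": 0.02,"dz": 0.2,"wx": 0,"wy": 0,"wz": 0,"fingers": 100},{"dx": 0,"dy": 0,"dz": 0.35,"wx": 0,"wy": 0,"wz": 0,"fingers": 100},{"dx": 0,"dy": 0,"dz": 0.35,"wx": 0,"wy": 0,"wz": 0,"fingers": 100},{"dx": 0,"dy": 0,"dz": 0.2,"wx": 0,"wy": 0,"wz": 0,"fingers": 100},{"dx": 0,"dy": 0,"dz": 0,"wx": 0,"wy": 0,"wz": 0,"fingers": 100}]'

```text
time_s: 28.0
eef_pos: [0.3934, 0.3013, 0.0886]
eef_rot: [-0.004, -0.013, 1.0, -0.003]
ft_force: [-0.3, -0.7, -0.4]
grip_width: 1.004
finger_force: 0.0
```

apply_moves --series '[{"dx": 0,"dy": 0,"dz": 0.2,"wx": 0,"wy": 0,"wz": 0,"fingers": 100},{"dx": 0,"dy": 0,"dz": 0.04,"wx": 0,"wy": 0,"wz": 0,"fingers": 100},{"dx": 0,"dy": 0,"dz": 0,"wx": 0,"wy": 0,"wz": 0,"fingers": 100},{"dx": 0,"dy": 0,"dz": 0,"wx": 0,"wy": 0,"wz": 0,"fingers": 0},{"dx": 0,"dy": 0,"dz": 0,"wx": 0,"wy": 0,"wz": 0,"fingers": 0}]'

```text
time_s: 28.42
eef_pos: [0.3977, 0.3051, 0.0721]
eef_rot: [0.001, -0.014, 1.0, 0.001]
ft_force: [-0.3, -0.2, -0.3]
grip_width: 0.749
finger_force: 0.0
```

apply_moves --series '[{"dx": 0,"dy": 0,"dz": 0,"wx": 0,"wy": 0,"wz": 0,"fingers": 0},{"dx": 0,"dy": 0,"dz": 0,"wx": 0,"wy": 0,"wz": 0,"fingers": 0},{"dx": 0,"dy": 0,"dz": 0,"wx": 0,"wy": 0,"wz": 0,"fingers": 0},{"dx": 0,"dy": 0,"dz": 0,"wx": 0,"wy": 0,"wz": 0,"fingers": 0},{"dx": 0,"dy": 0,"dz": 0,"wx": 0,"wy": 0,"wz": 0,"fingers": 0}]'

```text
time_s: 28.83
eef_pos: [0.3978, 0.3051, 0.0722]
eef_rot: [0.001, -0.014, 1.0, 0.0]
ft_force: [-0.8, -3.0, 6.9]
grip_width: 0.641
finger_force: 41.8
```

apply_moves --series '[{"dx": 0,"dy": 0,"dz": -0.2,"wx": 0,"wy": 0,"wz": 0,"fingers": 0},{"dx": 0,"dy": 0,"dz": -0.25,"wx": 0,"wy": 0,"wz": 0,"fingers": 0},{"dx": 0,"dy": 0,"dz": -0.2,"wx": 0,"wy": 0,"wz": 0,"fingers": 0},{"dx": -0.06,"dy": -0.16,"dz": 0,"wx": 0,"wy": 0,"wz": 0,"fingers": 0},{"dx": -0.08,"dy": -0.21,"dz": 0,"wx": 0,"wy": 0,"wz": 0,"fingers": 0}]'

```text
time_s: 29.25
eef_pos: [0.4125, 0.2695, 0.1377]
eef_rot: [0.002, -0.015, 1.0, 0.001]
ft_force: [0.1, 0.1, -4.0]
grip_width: 0.643
finger_force: 44.6
```

apply_moves --series '[{"dx": -0.118,"dy": -0.32,"dz": 0,"wx": 0,"wy": 0,"wz": 0,"fingers": 0},{"dx": -0.118,"dy": -0.32,"dz": 0,"wx": 0,"wy": 0,"wz": 0,"fingers": 0},{"dx": -0.118,"dy": -0.32,"dz": 0,"wx": 0,"wy": 0,"wz": 0,"fingers": 0},{"dx": -0.118,"dy": -0.32,"dz": 0,"wx": 0,"wy": 0,"wz": 0,"fingers": 0},{"dx": -0.118,"dy": -0.32,"dz": 0,"wx": 0,"wy": 0,"wz": 0,"fingers": 0}]'

```text
time_s: 29.67
eef_pos: [0.4752, 0.1084, 0.1356]
eef_rot: [0.0, -0.014, 1.0, 0.0]
ft_force: [1.0, 1.1, -3.8]
grip_width: 0.643
finger_force: 44.5
```

apply_moves --series '[{"dx": -0.118,"dy": -0.32,"dz": 0,"wx": 0,"wy": 0,"wz": 0,"fingers": 0},{"dx": -0.118,"dy": -0.32,"dz": 0,"wx": 0,"wy": 0,"wz": 0,"fingers": 0},{"dx": -0.118,"dy": -0.32,"dz": 0,"wx": 0,"wy": 0,"wz": 0,"fingers": 0},{"dx": -0.118,"dy": -0.32,"dz": 0,"wx": 0,"wy": 0,"wz": 0,"fingers": 0},{"dx": -0.08,"dy": -0.21,"dz": 0,"wx": 0,"wy": 0,"wz": 0,"fingers": 0}]'

```text
time_s: 30.08
eef_pos: [0.535, -0.0406, 0.1356]
eef_rot: [0.0, -0.013, 1.0, -0.0]
ft_force: [0.9, -0.3, -2.1]
grip_width: 0.643
finger_force: 44.5
```

apply_moves --series '[{"dx": -0.06,"dy": -0.155,"dz": 0,"wx": 0,"wy": 0,"wz": 0,"fingers": 0},{"dx": 0,"dy": 0,"dz": 0,"wx": 0,"wy": 0,"wz": 0,"fingers": 0},{"dx": 0,"dy": 0,"dz": 0,"wx": 0,"wy": 0,"wz": 0,"fingers": 0},{"dx": 0,"dy": 0,"dz": 0,"wx": 0,"wy": 0,"wz": 0,"fingers": 0},{"dx": 0,"dy": 0,"dz": 0,"wx": 0,"wy": 0,"wz": 0,"fingers": 0}]'

```text
time_s: 30.5
eef_pos: [0.5403, -0.052, 0.1352]
eef_rot: [-0.0, -0.014, 1.0, 0.0]
ft_force: [0.1, -0.2, -3.2]
grip_width: 0.639
finger_force: 44.5
```

apply_moves --series '[{"dx": -0.015,"dy": 0,"dz": 0.1,"wx": 0,"wy": 0,"wz": 0,"fingers": 0},{"dx": 0,"dy": 0,"dz": 0.2,"wx": 0,"wy": 0,"wz": 0,"fingers": 0},{"dx": 0,"dy": 0,"dz": 0.17,"wx": 0,"wy": 0,"wz": 0,"fingers": 0},{"dx": 0,"dy": 0,"dz": 0.08,"wx": 0,"wy": 0,"wz": 0,"fingers": 0},{"dx": 0,"dy": 0,"dz": 0.02,"wx": 0,"wy": 0,"wz": 0,"fingers": 0}]'

```text
time_s: 30.92
eef_pos: [0.5415, -0.0524, 0.0771]
eef_rot: [-0.001, -0.014, 1.0, -0.0]
ft_force: [-0.6, -0.7, -3.3]
grip_width: 0.641
finger_force: 44.8
```

apply_moves --series '[{"dx": 0,"dy": 0,"dz": 0.01,"wx": 0,"wy": 0,"wz": 0,"fingers": 0},{"dx": 0,"dy": 0,"dz": 0,"wx": 0,"wy": 0,"wz": 0,"fingers": 0},{"dx": 0,"dy": 0,"dz": 0,"wx": 0,"wy": 0,"wz": 0,"fingers": 0},{"dx": 0,"dy": 0,"dz": 0,"wx": 0,"wy": 0,"wz": 0,"fingers": 0},{"dx": 0,"dy": 0,"dz": 0,"wx": 0,"wy": 0,"wz": 0,"fingers": 0}]'

```text
time_s: 31.33
eef_pos: [0.5424, -0.0528, 0.0775]
eef_rot: [0.0, -0.014, 1.0, -0.0]
ft_force: [0.0, -0.3, -2.8]
grip_width: 0.639
finger_force: 44.8
```

apply_moves --series '[{"dx": 0,"dy": 0,"dz": 0.01,"wx": 0,"wy": 0,"wz": 0,"fingers": 0},{"dx": 0,"dy": 0,"dz": 0,"wx": 0,"wy": 0,"wz": 0,"fingers": 0},{"dx": 0,"dy": 0,"dz": 0,"wx": 0,"wy": 0,"wz": 0,"fingers": 0},{"dx": 0,"dy": 0,"dz": 0,"wx": 0,"wy": 0,"wz": 0,"fingers": 0},{"dx": 0,"dy": 0,"dz": 0,"wx": 0,"wy": 0,"wz": 0,"fingers": 0}]'

```text
time_s: 31.75
eef_pos: [0.5426, -0.0529, 0.0769]
eef_rot: [0.0, -0.014, 1.0, -0.0]
ft_force: [-2.0, 1.4, 4.6]
grip_width: 0.645
finger_force: 45.2
```

apply_moves --series '[{"dx": 0,"dy": 0,"dz": 0.007,"wx": 0,"wy": 0,"wz": 0,"fingers": 0},{"dx": 0,"dy": 0,"dz": 0,"wx": 0,"wy": 0,"wz": 0,"fingers": 0},{"dx": 0,"dy": 0,"dz": 0,"wx": 0,"wy": 0,"wz": 0,"fingers": 0},{"dx": 0,"dy": 0,"dz": 0,"wx": 0,"wy": 0,"wz": 0,"fingers": 0},{"dx": 0,"dy": 0,"dz": 0,"wx": 0,"wy": 0,"wz": 0,"fingers": 0}]'

```text
time_s: 32.17
eef_pos: [0.5429, -0.0529, 0.0769]
eef_rot: [0.001, -0.014, 1.0, -0.0]
ft_force: [-4.2, 0.9, 9.7]
grip_width: 0.64
finger_force: 46.1
```

apply_moves --series '[{"dx": 0,"dy": 0,"dz": 0,"wx": 0,"wy": 0,"wz": 0,"fingers": 100},{"dx": 0,"dy": 0,"dz": 0,"wx": 0,"wy": 0,"wz": 0,"fingers": 100},{"dx": 0,"dy": 0,"dz": 0,"wx": 0,"wy": 0,"wz": 0,"fingers": 100},{"dx": 0,"dy": 0,"dz": -0.2,"wx": 0,"wy": 0,"wz": 0,"fingers": 100},{"dx": 0,"dy": 0,"dz": -0.4,"wx": 0,"wy": 0,"wz": 0,"fingers": 100}]'

```text
time_s: 32.58
eef_pos: [0.5379, -0.0522, 0.13]
eef_rot: [-0.005, -0.014, 1.0, 0.001]
ft_force: [1.1, -0.5, -0.2]
grip_width: 1.003
finger_force: 0.0
```

apply_moves --series '[{"dx": 0,"dy": 0,"dz": -0.4,"wx": 0,"wy": 0,"wz": 0,"fingers": 100},{"dx": 0,"dy": 0,"dz": -0.3,"wx": 0,"wy": 0,"wz": 0,"fingers": 100},{"dx": 0.032,"dy": 0.35,"dz": 0,"wx": 0,"wy": 0,"wz": 0,"fingers": 100},{"dx": 0.032,"dy": 0.35,"dz": 0,"wx": 0,"wy": 0,"wz": 0,"fingers": 100},{"dx": 0.032,"dy": 0.35,"dz": 0,"wx": 0,"wy": 0,"wz": 0,"fingers": 100}]'

```text
time_s: 33.0
eef_pos: [0.5301, 0.0524, 0.2064]
eef_rot: [0.001, -0.013, 1.0, -0.0]
ft_force: [0.4, 0.8, -0.9]
grip_width: 1.002
finger_force: 0.0
```

apply_moves --series '[{"dx": 0.032,"dy": 0.35,"dz": 0,"wx": 0,"wy": 0,"wz": 0,"fingers": 100},{"dx": 0.032,"dy": 0.35,"dz": 0,"wx": 0,"wy": 0,"wz": 0,"fingers": 100},{"dx": 0.032,"dy": 0.35,"dz": 0,"wx": 0,"wy": 0,"wz": 0,"fingers": 100},{"dx": 0.032,"dy": 0.35,"dz": 0,"wx": 0,"wy": 0,"wz": 0,"fingers": 100},{"dx": 0.032,"dy": 0.35,"dz": 0,"wx": 0,"wy": 0,"wz": 0,"fingers": 100}]'

```text
time_s: 33.42
eef_pos: [0.5085, 0.2279, 0.2054]
eef_rot: [0.0, -0.014, 1.0, -0.0]
ft_force: [0.9, 0.9, 0.2]
grip_width: 0.998
finger_force: 0.0
```

apply_moves --series '[{"dx": 0.032,"dy": 0.35,"dz": 0,"wx": 0,"wy": 0,"wz": 0,"fingers": 100},{"dx": 0,"dy": 0.27,"dz": 0,"wx": 0,"wy": 0,"wz": 0,"fingers": 100},{"dx": 0,"dy": 0.14,"dz": 0,"wx": 0,"wy": 0,"wz": 0,"fingers": 100},{"dx": 0,"dy": 0,"dz": 0,"wx": 0,"wy": 0,"wz": 0,"fingers": 100},{"dx": 0,"dy": 0,"dz": 0,"wx": 0,"wy": 0,"wz": 0,"fingers": 100}]'

```text
time_s: 33.83
eef_pos: [0.5035, 0.3022, 0.2051]
eef_rot: [-0.0, -0.014, 1.0, -0.0]
ft_force: [0.4, -0.2, -0.1]
grip_width: 1.001
finger_force: 0.0
```

apply_moves --series '[{"dx": 0,"dy": 0,"dz": 0,"wx": 0,"wy": 0,"wz": 0,"fingers": 100},{"dx": 0,"dy": 0,"dz": 0,"wx": 0,"wy": 0,"wz": 0,"fingers": 100},{"dx": 0,"dy": 0,"dz": 0,"wx": 0,"wy": 0,"wz": 0,"fingers": 100},{"dx": 0,"dy": 0,"dz": 0,"wx": 0,"wy": 0,"wz": 0,"fingers": 100},{"dx": 0,"dy": 0,"dz": 0,"wx": 0,"wy": 0,"wz": 0,"fingers": 100}]'

```text
time_s: 34.25
eef_pos: [0.5039, 0.3015, 0.2057]
eef_rot: [0.0, -0.013, 1.0, 0.0]
ft_force: [-0.0, -0.5, 0.2]
grip_width: 1.003
finger_force: 0.0
```

```bash
python3 - <<'E'
from h import *
cv2.imwrite("pics/top3.png",camera("top")[170:370,100:540,::-1])
E
```

```text
(no output)
```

View pics/top3.png

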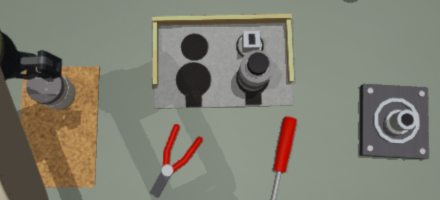

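The can stands on its pad again, with its cap at full-image (358,234) against (357,235) at the start. The square and round holders are in place. Now the jar.

apply_moves --series '[{"dx": 0,"dy": 0.01,"dz": 0.2,"wx": 0,"wy": 0,"wz": 0,"fingers": 100},{"dx": 0,"dy": 0,"dz": 0.35,"wx": 0,"wy": 0,"wz": 0,"fingers": 100},{"dx": 0,"dy": 0,"dz": 0.35,"wx": 0,"wy": 0,"wz": 0,"fingers": 100},{"dx": 0,"dy": 0,"dz": 0.2,"wx": 0,"wy": 0,"wz": 0,"fingers": 100},{"dx": 0,"dy": 0,"dz": 0,"wx": 0,"wy": 0,"wz": 0,"fingers": 100}]'

```text
time_s: 34.72
eef_pos: [0.4998, 0.3011, 0.0895]
eef_rot: [-0.004, -0.014, 1.0, -0.002]
ft_force: [-0.5, 0.3, -0.7]
grip_width: 1.0
finger_force: 0.0
```

apply_moves --series '[{"dx": 0,"dy": 0,"dz": 0.25,"wx": 0,"wy": 0,"wz": 0,"fingers": 100},{"dx": 0,"dy": 0,"dz": 0.15,"wx": 0,"wy": 0,"wz": 0,"fingers": 100},{"dx": 0,"dy": 0,"dz": 0,"wx": 0,"wy": 0,"wz": 0,"fingers": 100},{"dx": 0,"dy": 0,"dz": 0,"wx": 0,"wy": 0,"wz": 0,"fingers": 0},{"dx": 0,"dy": 0,"dz": 0,"wx": 0,"wy": 0,"wz": 0,"fingers": 0}]'

```text
time_s: 35.13
eef_pos: [0.5049, 0.3038, 0.0579]
eef_rot: [0.001, -0.014, 1.0, 0.001]
ft_force: [0.7, -0.0, 0.7]
grip_width: 0.746
finger_force: 0.0
```

apply_moves --series '[{"dx": 0,"dy": 0,"dz": 0,"wx": 0,"wy": 0,"wz": 0,"fingers": 0},{"dx": 0,"dy": 0,"dz": 0,"wx": 0,"wy": 0,"wz": 0,"fingers": 0},{"dx": 0,"dy": 0,"dz": 0,"wx": 0,"wy": 0,"wz": 0,"fingers": 0},{"dx": 0,"dy": 0,"dz": 0,"wx": 0,"wy": 0,"wz": 0,"fingers": 0},{"dx": 0,"dy": 0,"dz": 0,"wx": 0,"wy": 0,"wz": 0,"fingers": 0}]'

```text
time_s: 35.55
eef_pos: [0.5052, 0.3038, 0.0582]
eef_rot: [0.002, -0.014, 1.0, 0.001]
ft_force: [-2.0, -1.6, 7.2]
grip_width: 0.693
finger_force: 43.5
```

apply_moves --series '[{"dx": 0,"dy": 0,"dz": -0.2,"wx": 0,"wy": 0,"wz": 0,"fingers": 0},{"dx": 0,"dy": 0,"dz": -0.25,"wx": 0,"wy": 0,"wz": 0,"fingers": 0},{"dx": 0,"dy": 0,"dz": -0.2,"wx": 0,"wy": 0,"wz": 0,"fingers": 0},{"dx": 0,"dy": -0.15,"dz": 0,"wx": 0,"wy": 0,"wz": 0,"fingers": 0},{"dx": 0,"dy": -0.2,"dz": 0,"wx": 0,"wy": 0,"wz": 0,"fingers": 0}]'

```text
time_s: 35.97
eef_pos: [0.5058, 0.2693, 0.1229]
eef_rot: [0.002, -0.015, 1.0, 0.001]
ft_force: [-0.5, 0.5, -4.5]
grip_width: 0.694
finger_force: 45.1
```

apply_moves --series '[{"dx": -0.049,"dy": -0.35,"dz": 0,"wx": 0,"wy": 0,"wz": 0,"fingers": 0},{"dx": -0.049,"dy": -0.35,"dz": 0,"wx": 0,"wy": 0,"wz": 0,"fingers": 0},{"dx": -0.049,"dy": -0.35,"dz": 0,"wx": 0,"wy": 0,"wz": 0,"fingers": 0},{"dx": -0.049,"dy": -0.35,"dz": 0,"wx": 0,"wy": 0,"wz": 0,"fingers": 0},{"dx": -0.049,"dy": -0.35,"dz": 0,"wx": 0,"wy": 0,"wz": 0,"fingers": 0}]'

```text
time_s: 36.38
eef_pos: [0.5333, 0.0918, 0.1201]
eef_rot: [-0.0, -0.014, 1.0, -0.0]
ft_force: [0.5, -0.0, -3.9]
grip_width: 0.697
finger_force: 45.0
```

apply_moves --series '[{"dx": 0,"dy": -0.2,"dz": 0,"wx": 0,"wy": 0,"wz": 0,"fingers": 0},{"dx": 0,"dy": -0.17,"dz": 0,"wx": 0,"wy": 0,"wz": 0,"fingers": 0},{"dx": 0,"dy": 0,"dz": 0,"wx": 0,"wy": 0,"wz": 0,"fingers": 0},{"dx": 0,"dy": 0,"dz": 0,"wx": 0,"wy": 0,"wz": 0,"fingers": 0},{"dx": 0,"dy": 0,"dz": 0,"wx": 0,"wy": 0,"wz": 0,"fingers": 0}]'

```text
time_s: 36.8
eef_pos: [0.5345, 0.057, 0.1202]
eef_rot: [-0.0, -0.014, 1.0, 0.0]
ft_force: [-0.3, 0.3, -2.8]
grip_width: 0.691
finger_force: 44.9
```

apply_moves --series '[{"dx": -0.015,"dy": 0,"dz": 0.1,"wx": 0,"wy": 0,"wz": 0,"fingers": 0},{"dx": 0,"dy": 0,"dz": 0.2,"wx": 0,"wy": 0,"wz": 0,"fingers": 0},{"dx": 0,"dy": 0,"dz": 0.17,"wx": 0,"wy": 0,"wz": 0,"fingers": 0},{"dx": 0,"dy": 0,"dz": 0.09,"wx": 0,"wy": 0,"wz": 0,"fingers": 0},{"dx": 0,"dy": 0,"dz": 0.01,"wx": 0,"wy": 0,"wz": 0,"fingers": 0}]'

```text
time_s: 37.22
eef_pos: [0.5357, 0.0575, 0.0622]
eef_rot: [-0.001, -0.014, 1.0, -0.0]
ft_force: [0.7, -0.7, -4.3]
grip_width: 0.694
finger_force: 43.8
```

apply_moves --series '[{"dx": 0,"dy": 0,"dz": 0.01,"wx": 0,"wy": 0,"wz": 0,"fingers": 0},{"dx": 0,"dy": 0,"dz": 0,"wx": 0,"wy": 0,"wz": 0,"fingers": 0},{"dx": 0,"dy": 0,"dz": 0,"wx": 0,"wy": 0,"wz": 0,"fingers": 0},{"dx": 0,"dy": 0,"dz": 0,"wx": 0,"wy": 0,"wz": 0,"fingers": 0},{"dx": 0,"dy": 0,"dz": 0,"wx": 0,"wy": 0,"wz": 0,"fingers": 0}]'

```text
time_s: 37.63
eef_pos: [0.5365, 0.0571, 0.0627]
eef_rot: [0.0, -0.014, 1.0, 0.0]
ft_force: [-0.9, -0.6, -3.5]
grip_width: 0.694
finger_force: 44.0
```

apply_moves --series '[{"dx": 0,"dy": 0,"dz": 0.008,"wx": 0,"wy": 0,"wz": 0,"fingers": 0},{"dx": 0,"dy": 0,"dz": 0,"wx": 0,"wy": 0,"wz": 0,"fingers": 0},{"dx": 0,"dy": 0,"dz": 0,"wx": 0,"wy": 0,"wz": 0,"fingers": 0},{"dx": 0,"dy": 0,"dz": 0,"wx": 0,"wy": 0,"wz": 0,"fingers": 0},{"dx": 0,"dy": 0,"dz": 0,"wx": 0,"wy": 0,"wz": 0,"fingers": 0}]'

```text
time_s: 38.05
eef_pos: [0.5365, 0.057, 0.0619]
eef_rot: [0.0, -0.014, 1.0, 0.0]
ft_force: [0.0, 0.1, -3.2]
grip_width: 0.69
finger_force: 44.0
```

apply_moves --series '[{"dx": 0,"dy": 0,"dz": 0.01,"wx": 0,"wy": 0,"wz": 0,"fingers": 0},{"dx": 0,"dy": 0,"dz": 0,"wx": 0,"wy": 0,"wz": 0,"fingers": 0},{"dx": 0,"dy": 0,"dz": 0,"wx": 0,"wy": 0,"wz": 0,"fingers": 0},{"dx": 0,"dy": 0,"dz": 0,"wx": 0,"wy": 0,"wz": 0,"fingers": 0},{"dx": 0,"dy": 0,"dz": 0,"wx": 0,"wy": 0,"wz": 0,"fingers": 0}]'

```text
time_s: 38.47
eef_pos: [0.5367, 0.057, 0.0619]
eef_rot: [0.0, -0.014, 1.0, -0.0]
ft_force: [-4.8, 0.1, 5.7]
grip_width: 0.691
finger_force: 44.7
```

apply_moves --series '[{"dx": 0,"dy": 0,"dz": 0.004,"wx": 0,"wy": 0,"wz": 0,"fingers": 0},{"dx": 0,"dy": 0,"dz": 0,"wx": 0,"wy": 0,"wz": 0,"fingers": 0},{"dx": 0,"dy": 0,"dz": 0,"wx": 0,"wy": 0,"wz": 0,"fingers": 0},{"dx": 0,"dy": 0,"dz": 0,"wx": 0,"wy": 0,"wz": 0,"fingers": 0},{"dx": 0,"dy": 0,"dz": 0,"wx": 0,"wy": 0,"wz": 0,"fingers": 0}]'

```text
time_s: 38.88
eef_pos: [0.5368, 0.057, 0.0619]
eef_rot: [0.0, -0.014, 1.0, -0.0]
ft_force: [-6.5, 0.1, 8.5]
grip_width: 0.695
finger_force: 45.1
```

Contact made. Release, raise, back off a little towards the robot (clear of the can) and look.

apply_moves --series '[{"dx": 0,"dy": 0,"dz": 0,"wx": 0,"wy": 0,"wz": 0,"fingers": 100},{"dx": 0,"dy": 0,"dz": 0,"wx": 0,"wy": 0,"wz": 0,"fingers": 100},{"dx": 0,"dy": 0,"dz": 0,"wx": 0,"wy": 0,"wz": 0,"fingers": 100},{"dx": 0,"dy": 0,"dz": -0.2,"wx": 0,"wy": 0,"wz": 0,"fingers": 100},{"dx": 0,"dy": 0,"dz": -0.4,"wx": 0,"wy": 0,"wz": 0,"fingers": 100}]'

```text
time_s: 39.3
eef_pos: [0.5322, 0.0569, 0.1153]
eef_rot: [-0.005, -0.014, 1.0, 0.0]
ft_force: [-0.2, 0.3, -0.5]
grip_width: 1.0
finger_force: 0.0
```

apply_moves --series '[{"dx": 0,"dy": 0,"dz": -0.4,"wx": 0,"wy": 0,"wz": 0,"fingers": 100},{"dx": 0,"dy": 0,"dz": -0.4,"wx": 0,"wy": 0,"wz": 0,"fingers": 100},{"dx": 0,"dy": 0.35,"dz": -0.1,"wx": 0,"wy": 0,"wz": 0,"fingers": 100},{"dx": 0,"dy": 0.35,"dz": -0.1,"wx": 0,"wy": 0,"wz": 0,"fingers": 100},{"dx": 0,"dy": 0.35,"dz": 0,"wx": 0,"wy": 0,"wz": 0,"fingers": 100}]'

```text
time_s: 39.72
eef_pos: [0.5353, 0.163, 0.2243]
eef_rot: [0.003, -0.013, 1.0, 0.001]
ft_force: [1.2, -0.6, -0.4]
grip_width: 1.001
finger_force: 0.0
```

apply_moves --series '[{"dx": 0.2,"dy": 0.35,"dz": 0,"wx": 0,"wy": 0,"wz": 0,"fingers": 100},{"dx": 0.2,"dy": 0.35,"dz": 0,"wx": 0,"wy": 0,"wz": 0,"fingers": 100},{"dx": 0.2,"dy": 0.35,"dz": 0,"wx": 0,"wy": 0,"wz": 0,"fingers": 100},{"dx": 0.2,"dy": 0.3,"dz": 0,"wx": 0,"wy": 0,"wz": 0,"fingers": 100},{"dx": 0,"dy": 0,"dz": 0,"wx": 0,"wy": 0,"wz": 0,"fingers": 100}]'

```text
time_s: 40.13
eef_pos: [0.4463, 0.2996, 0.2204]
eef_rot: [-0.001, -0.016, 1.0, 0.001]
ft_force: [-0.3, -0.6, -0.4]
grip_width: 0.997
finger_force: 0.0
```

```bash
python3 - <<'E'
from h import *
im=camera("top")[:,:,::-1];cv2.imwrite("pics/top4.png",np.hstack([cv2.resize(im[175:285,240:405],None,fx=3,fy=3,interpolation=2),cv2.resize(im[245:340,450:540],(300,330),interpolation=2)]))
E
```

```text
(no output)
```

View pics/top4.png

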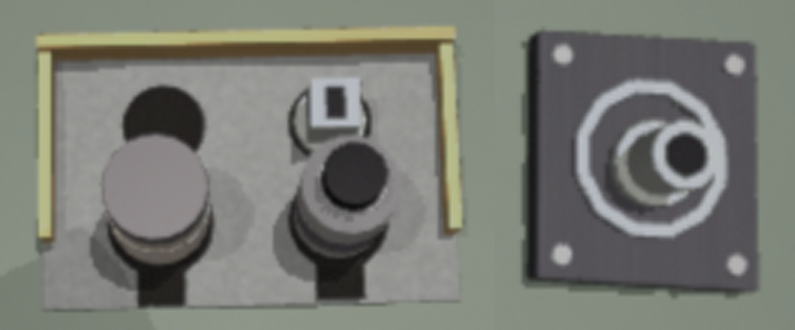

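The jar lid (156,187) and can cap (355,174) in the crop are within about 5 mm of where they stood at the start. Both holders are centred on their places and the gripper is clear, so I'm handing in.

```bash
python3 -c "
from rig import ctrl
print(ctrl.sign_off())"
```

```text
the job is handed in; nothing more can be done
None
```

I made the full changeover and handed it in at about 40 s of the 136 s allowed; sign-off returned no verdict, but the last picture shows the square holder on its back pad, the round one in the stand's ring, and the can and jar upright on their own front pads, each an estimated 5 mm or less off centre.

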